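# Top up the tablet hopper and draw off a wash load

## Task

Put every loose washing tablet from the worktop back into the top of the hopper; only then, with the measuring cup standing under the hopper's outlet, pull the shutter all the way open so that all the tablets, those already in the hopper too, drop into the cup, and push the shutter fully home again before the cup is moved away. Finally stand the cup upright in the middle of the round cork mat with all the tablets in it. The tablets are brittle and the cup is thin, so hold them with a light grip.

Things in the scene. Friction and masses are not known exactly. Their poses are not given: they have to be found in the camera images.
- hopper: fixed white gravity hopper on a grey stand; origin on the worktop straight below the middle of its outlet; flat front to its own -x, z up, yaw varies. The space under it is open at the front and both sides up to z = 102 mm (the shutter's underside); front wall's outer face at x = -37 mm, up to 208 mm; the stand's 12 mm base begins at x = +60 mm, its post at +86 mm
- mouth (a point): a point in the plane of the hopper's top rim, 205 mm above the worktop, straight over the middle of the throat; axes as the hopper's. Seen from it the mouth spans x = -33 to +76 mm and y = -55 to +55 mm inside; it narrows to a square throat 66 x 66 mm, from z = 148 mm down to 108 mm above the worktop, centred under this point
- shutter (a joint): flat steel shutter that closes the throat from below and stays where it is left (about 2 N to slide): 0 m = fully home (closed), grows as it is pulled out to the hopper's own -y (the robot's right), stop at 0.078 m; the throat is wholly clear from 0.070 m on. It may start a few mm ajar
- shutter_grip (a point): grip point of the shutter's upright black tab, which is 14 mm thick along the hopper's x, 22 mm long along y, from z = 106 to 140 mm over the worktop; the point is on the tab's middle, 12 mm below its top, at x = 0, y = -138 mm in the hopper's frame when closed; it moves with the shutter; axes as the hopper's
- cup: loose thin-walled clear square cup, outside 90 x 90 x 74 mm, walls 3 mm, 0.12 kg; origin at the centre of its underside, z up. Flat upright grey handle, 12 mm thick (y), from x = -44 to -132 mm, z = 30 to 56 mm: grip it across y, best at x = -100 mm, z = 42 mm, so that a hand from above clears the hopper's front. Cracks if the fingers' forces add up to over 110 N (a 55 N grip)
- mat: a fixed round cork mat, 170 mm across, 4 mm thick; origin at the centre of its underside
- tablet_0: plain white pressed washing tablet, a block 32 x 24 x 16 mm (x, y, z), about 11 g; origin at the centre of its underside as it starts, flat; x along its length, y across; brittle: crumbles if the two fingers' forces on it add up to over 110 N (a 55 N grip); may be absent; starts lying loose on the worktop
- tablet_1: plain white pressed washing tablet, a block 32 x 24 x 16 mm (x, y, z), about 11 g; origin at the centre of its underside as it starts, flat; x along its length, y across; brittle: crumbles if the two fingers' forces on it add up to over 110 N (a 55 N grip); may be absent; starts lying loose on the worktop
- tablet_2: plain white pressed washing tablet, a block 32 x 24 x 16 mm (x, y, z), about 11 g; origin at the centre of its underside as it starts, flat; x along its length, y across; brittle: crumbles if the two fingers' forces on it add up to over 110 N (a 55 N grip); may be absent; starts lying loose on the worktop
- tablet_3: plain white pressed washing tablet, a block 32 x 24 x 16 mm (x, y, z), about 11 g; origin at the centre of its underside as it starts, flat; x along its length, y across; brittle: crumbles if the two fingers' forces on it add up to over 110 N (a 55 N grip); may be absent; starts lying loose on the worktop
- tablet_4: plain white pressed washing tablet, a block 32 x 24 x 16 mm (x, y, z), about 11 g; origin at the centre of its underside as it starts, flat; x along its length, y across; brittle: crumbles if the two fingers' forces on it add up to over 110 N (a 55 N grip); starts inside the hopper, on the shutter
- tablet_5: plain white pressed washing tablet, a block 32 x 24 x 16 mm (x, y, z), about 11 g; origin at the centre of its underside as it starts, flat; x along its length, y across; brittle: crumbles if the two fingers' forces on it add up to over 110 N (a 55 N grip); starts inside the hopper, on the shutter
Mind the look-alikes: they are no part of the job. What is shaped like the tablet_5 but black or green is not meant.

How it is judged:
By the outcome, as a careful person would: the job done as asked, in the order asked, and still so for the second after the job is handed in, with the robot touching nothing.
Of tablet_0, tablet_1, tablet_2, tablet_3 only 2 to 4 are there at a start; the rules pass over those that are not, and their reading is None.
At some moment in a run one of cup, tablet_0, tablet_1, tablet_2, tablet_3 may be knocked a few centimetres aside while the robot is not near it.
Once in a run the grip may slacken for a moment while it holds something.
It also fails if it takes over 208 s, if anything falls off the work surface, if the arm or the gripper's body presses on something with over 40 N, if the wrist force passes 120 N, or if a joint passes its speed limit or range.

## Robot

A 7-joint arm with a two-finger parallel gripper is mounted at the origin on a cart in front of the work surface, level with it; the furniture and walls round the work are solid. World frame = base frame: x ahead of the robot, y to its left, z up, the work surface at z = 0. Lengths are in m, angles in degrees, forces in N, time in s.
With the tool pointing down it reaches from about 0.4 to 0.85 m from the base axis. Payload 6.9 kg.
Tool frame: the origin (TCP) lies midway between the tips of the shut fingers; the grasp point (between the pads) lies arm.grasp_offset behind it (arm.grasp_offset is the distance from the TCP to the grasp point, in m); z points along the fingers, y is the line along which they close (so a half turn about z gives the same grasp; the last joint's range is limited). The gripper opens to 85 mm and grips with 20 to 120 N. Pads are 22 mm wide; open, the fingers measure 114 mm over their backs; the gripper's body (76 mm by 85 mm) begins 54 mm behind the grasp point. The pads swing forward as they close: fully open they stand 13 mm farther back than shut.
Start: joints at [-61.507, 29.078, -13.613, 85.955, 7.202, 65.827, -8.869], TCP at [0.239, 0.578, 0.2] pointing down, gripper open.
Joint ranges: [-176.47, 176.47], [-13.61, 117.27], [-81.72, 77.17], [0.22, 143.17], [-87.28, 267.28], [10, 112.55], [-165.47, 165.47]. Speed limits (degrees/s): [136.94, 136.94, 180, 180, 180, 180, 180].

## Interface

Orientations are given as a 3x3 rotation matrix whose columns are the frame's x, y, z axes.
In Python, from station import arm, snapshot gives the robot as it stands. The module is installed in compiled form; this text tells all that it offers.
- The arm moves only by the tool apply_moves, never from a script. Its arguments are lists of equal length, an entry for each row: "angular": the turn, a rotation vector about the tool's x, y, z in degrees, a list of three; "translation": the shift along the tool's x, y, z in m, a list of three; "grip": the closure, from 0 (fully open) to 1 (shut). A call has 1 to 20 rows; each row is the pose to reach, as a shift and turn from the pose commanded when the call began, along the tool's axes at that moment; what a row does not reach only later rows make up. A row lasts 1/12 s, in which the tool goes at most 41.7 mm and 7.16 degrees, less where a joint would pass 70% of its speed; a pose out of reach is approached as far as the arm can. A call with a gripper value outside its range is refused whole. The fingers move at their own pace and stop on an object; "newtons" is the grip in N (left out, the last holds). Time passes only in rows, so rows that repeat a pose let the fingers close. It gives the time, the measured TCP pose, the force, the opening and the grip force at its end, in the units of the state.
- arm.read_state(): the state, without advancing time (a new reading comes with each control period).
- snapshot(name): name is "scene" or "top"; returns a dict with "frame" (384x512x3 uint8, red, green, blue), "z_map" (384x512 float32, m along the optical axis (not along the pixel's ray), 0 where there is no reading), "fx", "fy", "cx", "cy" (pixels), "R" (3x3) and "t" (3): a world point X has camera coordinates R X + t. Camera axes: x right, y down, z forward; pixel columns grow to the right and rows downward; lengths in m; the calibration is good to about 2 mm. A picture is of the moment at which its call begins.
- arm.finish_job(): hands the job in; it is judged then, once.
The state is a dict: "time": time; "joint_positions": joint angles; "joint_vel": joint speeds; "joint_efforts": joint torques, N m; "tool_pos": TCP position; "orientation": TCP orientation; "wrist_force": force on the tool from outside, world axes, zero at the start; "moment": the same for the moment, N m; "opening": opening from 0.0 (shut) to 1.0 (fully open); "finger_force": force on a finger pad.
Only numpy, scipy, OpenCV 4.12 (cv2) and the standard library are available. Lean on these libraries where they do the work, as an engineer would, in place of code of your own. Each camera call takes 0.05 s, during which the arm holds its last target. There are 200 camera calls.

## Working session

There is one attempt and no reset: what is moved stays moved. The work goes in short steps, Python scripts to look and compute and a tool call to move; the robot and the scene stay as the last step left them, time stands still between calls to the robot, and variables do not carry over. Pictures are saved under pics/ and viewed, at most 14 in all, crops included, and the job is handed in when it is done.

Besides the shell and the picture viewer there is one more tool, called after "Request:" by a JSON object that holds its "name" and its "arguments", one argument or row to a line. apply_moves: Moves the arm, as the interface text tells. Its arguments: {"type":"object","properties":{"angular":{"type":"array","items":{"type":"array","items":{"type":"number"}}},"translation":{"type":"array","items":{"type":"array","items":{"type":"number"}}},"grip":{"type":"array","items":{"type":"number"}},"newtons":{"type":"number"}},"required":["angular","translation","grip"]}

```bash
mkdir -p pics
cat > h.py <<'E'
import numpy as np, cv2
from station import arm, snapshot
def world(s,u,v,z=None):
    """pixel->world by depth, or on the plane of height z"""
    d=np.array([(u-s['cx'])/s['fx'],(v-s['cy'])/s['fy'],1.]);R=np.array(s['R']);t=np.array(s['t'])
    c=-R.T@t; r=R.T@d
    k=s['z_map'][int(round(v)),int(round(u))] if z is None else (z-c[2])/r[2]
    return c+k*r
def cloud(s):
    v,u=np.mgrid[:384,:512];Z=s['z_map']
    P=np.stack([(u-s['cx'])/s['fx']*Z,(v-s['cy'])/s['fy']*Z,Z],-1)
    return (P-np.array(s['t']))@np.array(s['R'])
def save(s,n,crop=None,k=1.5):
    im=s['frame'][:,:,::-1]
    if crop: a,b,c,d=crop; im=im[b:d,a:c]
    cv2.imwrite('pics/'+n,cv2.resize(im,None,fx=k,fy=k,interpolation=cv2.INTER_CUBIC))
def rel(target):
    """world offset target-tcp in tool axes"""
    s=arm.read_state();R=np.array(s['orientation']);return R.T@(np.array(target)-np.array(s['tool_pos']))
E
python3 - <<'E'
from h import *
st=arm.read_state();print(st,arm.grasp_offset)
for n in('scene','top'):
    s=snapshot(n);save(s,n+'0.png');print(n,-np.array(s['R']).T@np.array(s['t']),s['fx'])
    np.savez(n+'0.npz',**s)
E
```

```text
{'time': 0.0, 'joint_positions': array([-61.5071994 ,  29.12648157, -13.6080113 ,  86.01019207,
         7.2010014 ,  65.8262251 ,  -8.87063678]), 'joint_vel': array([ 0.05410797,  0.04529149,  0.02419981,  0.09185361,  0.03295257,
       -0.10189316, -0.08555412]), 'joint_efforts': array([-6.23578017e-04, -6.20587206e+01, -2.18743019e+00, -2.49664396e+01,
        1.25008813e-02,  1.21900070e-02,  3.02751607e-05]), 'tool_pos': array([0.23851331, 0.57708198, 0.19900986]), 'orientation': array([[-9.24215659e-01,  3.81870351e-01, -6.71260672e-04],
       [ 3.81870941e-01,  9.24214112e-01, -1.69122799e-03],
       [-2.54412393e-05, -1.81939433e-03, -9.99998345e-01]]), 'wrist_force': array([-0.4974774 , -0.14986149,  0.22775466]), 'moment': array([ 0.08830074, -0.00977236,  0.00760229]), 'finger_force': 0.0, 'opening': 0.9959541073880025} 0.0187
scene [ 0.17273169 -0.33792819  1.03853836] 366.09956917012664
top [0.58605548 0.00318975 1.20106852] 444.79188719931636
```

View pics/scene0.png

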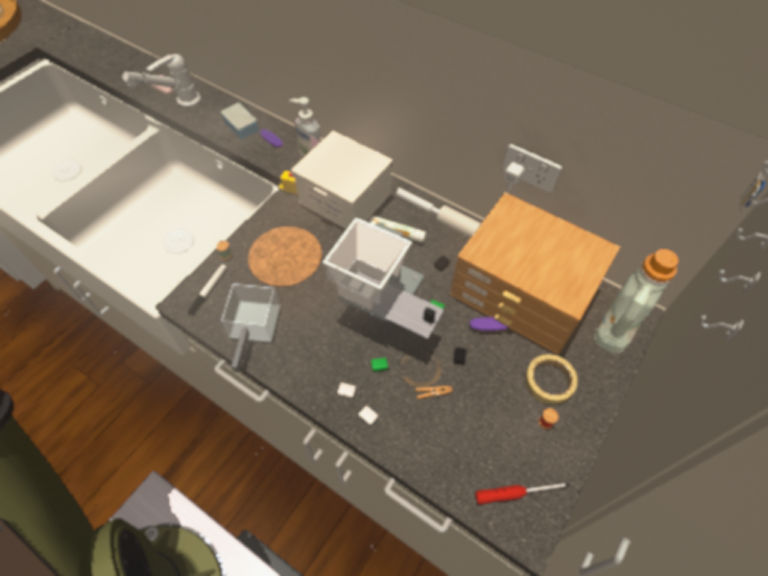

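View pics/top0.png

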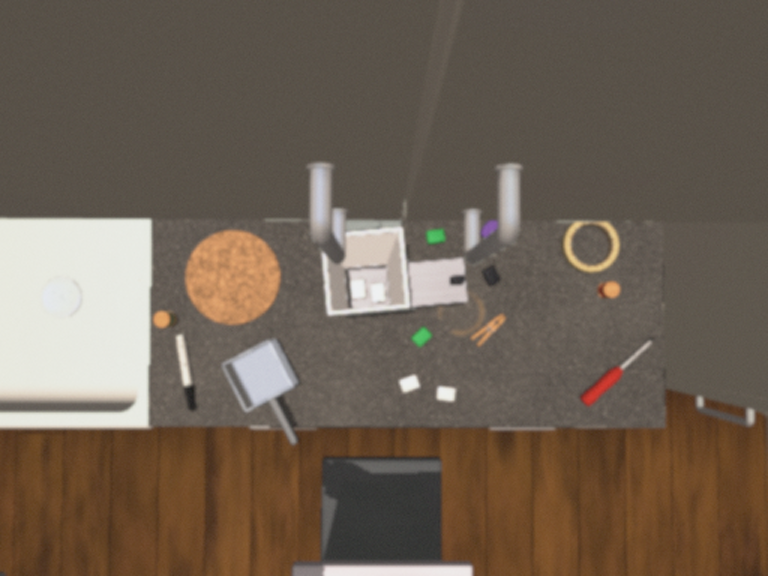

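Scene (768x576): the two white tablets are at (347,390) and (368,415), with two more inside the hopper. The cup is at (250,313) with its handle at (240,347), the mat at (285,255) and the black tab at (429,315). Top view: the tablets are at (410,383) and (446,393), the tab at (457,280).

```bash
cat > m.py <<'E'
from h import *
import sys
def tablets(s,P,zmin=.006):
    f=s['frame'].astype(int);mx=f.max(2);mn=f.min(2)
    m=((mn>150)&(mx-mn<40)&(P[...,2]>zmin)&(P[...,2]<.03)&(P[...,0]>.3)&(P[...,0]<.85)&(abs(P[...,1])<.45)).astype(np.uint8)
    n,l,st,c=cv2.connectedComponentsWithStats(m)
    for i in range(1,n):
        if 25<st[i,4]<600:
            v,u=np.nonzero(l==i);Q=np.array([world(s,a,b,.016)[:2] for a,b in zip(u,v)])
            r=cv2.minAreaRect((Q*1000).astype(np.float32));print('tab',c[i].round(1),Q.mean(0).round(4),np.round(r[1]),round(r[2],1), 'z',np.median(P[v,u,2]).round(3))
def rect(P,m,n):
    Q=P[m][:,:2]; r=cv2.minAreaRect((Q*1000).astype(np.float32));print(n,len(Q),np.round(r[0],1),np.round(r[1],1),round(r[2],1), 'mean',Q.mean(0).round(4))
E
python3 - <<'E'
from m import *
for n in('top','scene'):
    s=dict(np.load(n+'0.npz'));P=cloud(s);print(n);tablets(s,P)
    x,y,z=P[...,0],P[...,1],P[...,2];f=s['frame'].astype(int)
    reg=(x>.45)&(x<.85)&(abs(y)<.25)
    m=reg&(z>.198)&(z<.216)&(y>-.08)&(y<.16); rect(P,m,'rim')
    m=reg&(z>.125)&(z<.15)&(f.max(2)<70)&(y<.0)&(x<.75); rect(P,m,'tab')
    m=reg&(z>.09)&(z<.118)&(f.min(2)>80)&(y<.0); rect(P,m,'plate')
    m=(x>.3)&(x<.85)&(y>.1)&(y<.45)&(f[...,0]-f[...,2]>45)&(z<.02)&(z>-.01)&(x>.5); rect(P,m,'mat')
    m=(x>.3)&(x<.62)&(y>.1)&(y<.35)&(z>.06)&(z<.085); rect(P,m,'cup rim')
    m=(x>.2)&(x<.5)&(y>.05)&(y<.4)&(z>.04)&(z<.066); rect(P,m,'handle-ish')
s=dict(np.load('top0.npz'));save(s,'cup_top.png',(130,210,220,300),6);s=dict(np.load('scene0.npz'));save(s,'hop.png',(200,130,330,240),6)
E
```

```text
top
tab [260.  149.4] [ 0.7546 -0.0126] [ 8. 32.] 0.3 z 0.011
tab [121.9 239.8] [0.5125 0.3522] [89. 12.] 10.4 z 0.013
tab [272.7 255.2] [ 0.4729 -0.0471] [24. 30.] 18.7 z 0.015
tab [297.  261.8] [ 0.4556 -0.1117] [32. 23.] 82.0 z 0.014
rim 725 [658.8  26.9] [122. 124.] 5.5 mean [0.66   0.0194]
tab 23 [ 648.4 -118.1] [ 7.4 17. ] 0.9 mean [ 0.6484 -0.1181]
plate 1160 [645.1 -67.1] [ 81.6 138.3] 5.5 mean [ 0.6459 -0.0803]
mat 3235 [659.9 300.5] [172.2 231.8] 2.5 mean [0.66   0.2715]
cup rim 248 [456.6 191.7] [168.6  91.1] 27.9 mean [0.49  0.212]
handle-ish 285 [437.5 203.6] [130.9 110. ] 3.2 mean [0.4327 0.187 ]
scene
tab [141.  186.8] [0.5096 0.3521] [84. 14.] 9.1 z 0.015
tab [172.8 224.2] [0.4636 0.1715] [10. 35.] 34.4 z 0.018
tab [230.5 259.4] [ 0.4718 -0.0464] [22. 31.] 19.6 z 0.017
tab [244.9 276.2] [ 0.4541 -0.1109] [31. 23.] 81.0 z 0.016
rim 560 [657.7  29.9] [122.8 125. ] 5.9 mean [0.6638 0.0346]
tab 27 [ 647.  -120.7] [15.1  9.2] 89.9 mean [ 0.6456 -0.1209]
plate 908 [ 691.7 -123.3] [130.1 307.3] 38.4 mean [ 0.6447 -0.0668]
mat 1669 [717.4 311.9] [294.  239.4] 6.7 mean [0.6629 0.2737]
cup rim 299 [453.6 193.3] [176.9  91.1] 27.8 mean [0.4871 0.2131]
handle-ish 334 [446.6 189.1] [165.5  89.5] 27.9 mean [0.4383 0.189 ]
```

View pics/cup_top.png

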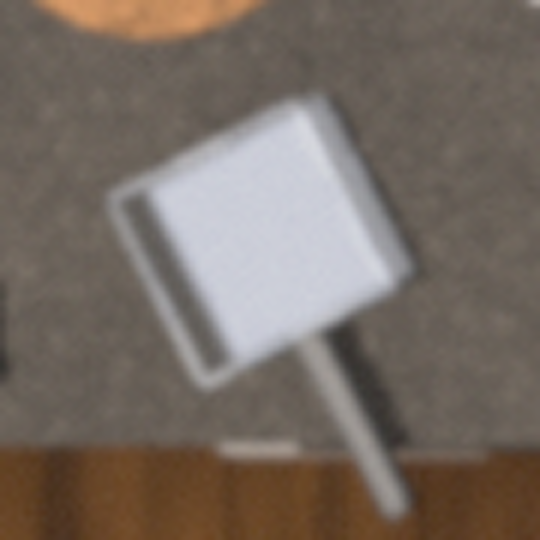

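View pics/hop.png

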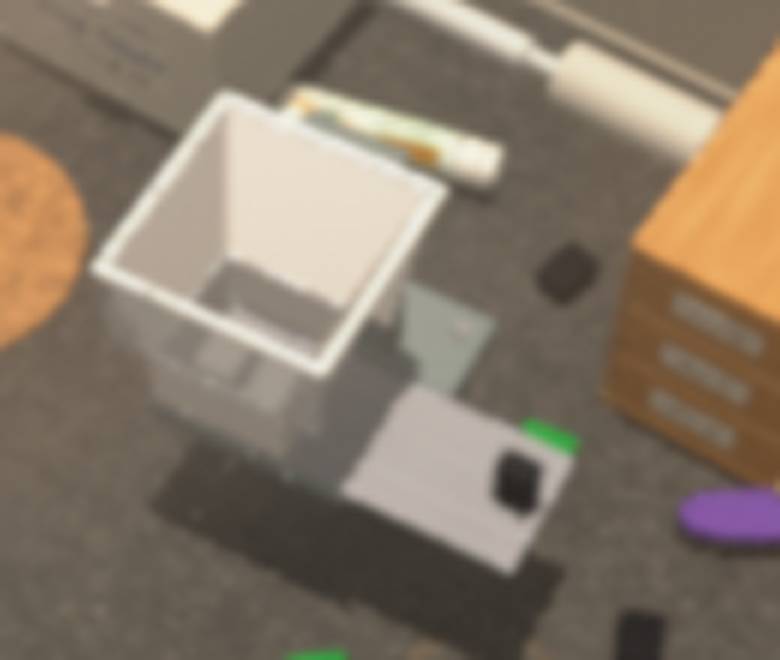

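Cup crop: rim corners at (112,195), (318,95), (412,272) and (207,385), with the handle running from (312,340) to (398,515). The hopper crop confirms the hopper's yaw of about 5.5° and shows the tab slightly ajar.

```bash
cat >> h.py <<'E'
from scipy.spatial.transform import Rotation as Ro
HY=5.6; HO=np.array([.6369,.0263])
def hop(x,y): c,s=np.cos(np.radians(HY)),np.sin(np.radians(HY)); return HO+[c*x-s*y,s*x+c*y]
def go(x,y,z,yaw,ref=None):
    """offset and turn (tool axes) to TCP x,y,z with tool y at world yaw (deg, mod 180), pointing down"""
    s=arm.read_state();R=np.array(s['orientation']) 
    best=None
    for k in(0,180):
        a=np.radians(yaw+k);Y=np.array([np.cos(a),np.sin(a),0]);Z=np.array([0,0,-1.]);T=np.c_[np.cross(Y,Z),Y,Z]
        w=Ro.from_matrix(R.T@T).as_rotvec(degrees=True)
        if best is None or np.linalg.norm(w)<np.linalg.norm(best):best=w
    d=R.T@(np.array([x,y,z])-s['tool_pos']);n=max(np.linalg.norm(d)/.0417,np.linalg.norm(best)/7.16)
    print('T',d.round(4),'W',best.round(1),'rows>=%.1f'%n,'t',round(s['time'],2),'j7',s['joint_positions'][6].round(1))
E
python3 - <<'E'
from m import *
s=dict(np.load('top0.npz'))
g=lambda u,v,z:world(s,130+(u+.5)/6-.5,210+(v+.5)/6-.5,z)[:2]
C=np.array([g(*p,.074) for p in((112,195),(318,95),(412,272),(207,385))]);print(C.mean(0),[np.linalg.norm(C[i]-C[i-1]) for i in range(4)])
b,e=g(312,340,.056),g(398,515,.056);print(b,e,np.linalg.norm(e-b),np.degrees(np.arctan2(*(b-e)[::-1])));E=(C[1]+C[0]-C[2]-C[3]);print(np.degrees(np.arctan2(E[1],E[0])))
print(hop(0,-.138))
go(.4724,-.0467,.12,109)
E
```

```text
[0.49330179 0.20566085] [np.float64(0.0890022554383959), np.float64(0.09565156833831785), np.float64(0.08419128311640033), np.float64(0.097480196753165)]
[0.44803918 0.18727571] [0.37427189 0.1500267 ] 0.08263838089767335 26.79163278186774
27.86583556594763
[ 0.65036644 -0.11104138]
T [-0.4544 -0.4871  0.0799] W [ -0.1  -0.  -41.4] rows>=16.1 t 0.1 j7 -8.9
```

Request:
{"name": "apply_moves", "arguments": {
  "angular": [
    [0,0,-41.4],
    [0,0,-41.4],
    [0,0,-41.4],
    [0,0,-41.4],
    [0,0,-41.4],
    [0,0,-41.4],
    [0,0,-41.4],
    [0,0,-41.4],
    [0,0,-41.4],
    [0,0,-41.4],
    [0,0,-41.4],
    [0,0,-41.4],
    [0,0,-41.4],
    [0,0,-41.4],
    [0,0,-41.4],
    [0,0,-41.4],
    [0,0,-41.4],
    [0,0,-41.4],
    [0,0,-41.4],
    [0,0,-41.4]
  ],
  "translation": [
    [-0.454,-0.487,0.08],
    [-0.454,-0.487,0.08],
    [-0.454,-0.487,0.08],
    [-0.454,-0.487,0.08],
    [-0.454,-0.487,0.08],
    [-0.454,-0.487,0.08],
    [-0.454,-0.487,0.08],
    [-0.454,-0.487,0.08],
    [-0.454,-0.487,0.08],
    [-0.454,-0.487,0.08],
    [-0.454,-0.487,0.08],
    [-0.454,-0.487,0.08],
    [-0.454,-0.487,0.08],
    [-0.454,-0.487,0.08],
    [-0.454,-0.487,0.08],
    [-0.454,-0.487,0.08],
    [-0.454,-0.487,0.08],
    [-0.454,-0.487,0.08],
    [-0.454,-0.487,0.08],
    [-0.454,-0.487,0.08]
  ],
  "grip": [0.3,0.3,0.3,0.3,0.3,0.3,0.3,0.3,0.3,0.3,0.3,0.3,0.3,0.3,0.3,0.3,0.3,0.3,0.3,0.3],
  "newtons": 30
}}

```text
time: 1.77
tool_pos: [0.4718, -0.0443, 0.1199]
orientation: [[-0.945, -0.327, -0.0], [-0.327, 0.945, 0.001], [0.0, 0.001, -1.0]]
wrist_force: [0.4, 0.1, 0.2]
opening: 0.703
finger_force: 0.0
```

Run:
```python
from m import *
go(.4724,-.0467,.003,109); print(arm.read_state()['opening'])
s=snapshot('scene');tablets(s,cloud(s));save(s,'s1.png',(180,120,360,320),4)
```

```text
T [ 0.0002 -0.0026  0.1169] W [ 0.  -0.   0.1] rows>=2.8 t 1.77 j7 103.3
0.7025142322542642
tab [272.9 185.6] [ 0.7619 -0.0081] [56. 56.] 3.6 z 0.013
tab [177.  219.1] [0.4852 0.1728] [86. 47.] 28.6 z 0.018
```

View pics/s1.png

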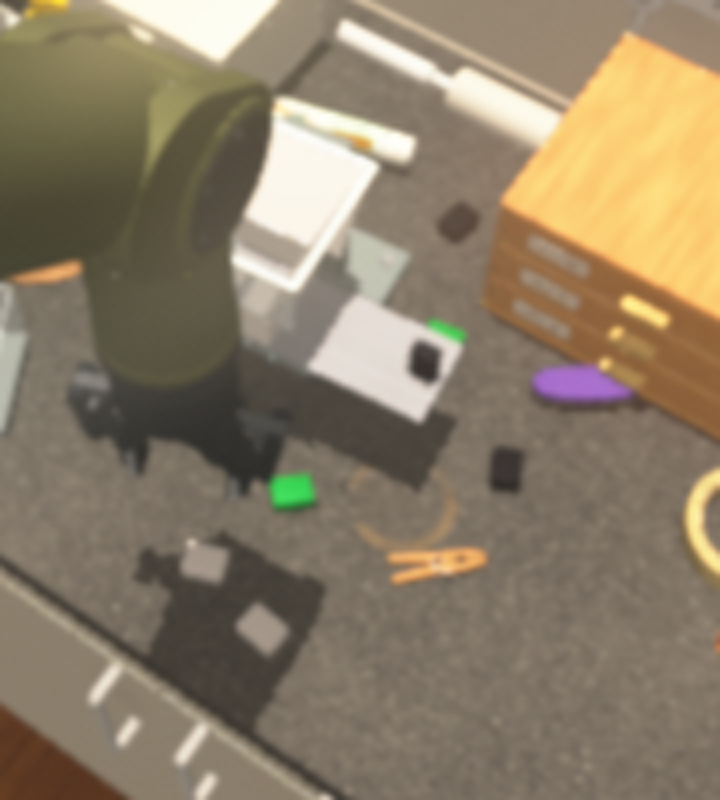

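The image shows both tablets, now in the arm's shadow, still in place at (205,562) and (262,628). Nothing has moved.

Request:
{"name": "apply_moves", "arguments": {
  "angular": [
    [0,0,0],
    [0,0,0],
    [0,0,0],
    [0,0,0],
    [0,0,0],
    [0,0,0],
    [0,0,0],
    [0,0,0],
    [0,0,0],
    [0,0,0],
    [0,0,0]
  ],
  "translation": [
    [0,-0.0025,0.04],
    [0,-0.0025,0.08],
    [0,-0.0025,0.105],
    [0,-0.0025,0.116],
    [0,-0.0025,0.116],
    [0,-0.0025,0.116],
    [0,-0.0025,0.116],
    [0,-0.0025,0.116],
    [0,-0.0025,0.116],
    [0,-0.0025,0.116],
    [0,-0.0025,0.116]
  ],
  "grip": [0.3,0.3,0.3,0.3,0.3,1,1,1,1,1,1],
  "newtons": 30
}}

```text
time: 2.73
tool_pos: [0.4735, -0.0483, 0.0045]
orientation: [[-0.946, -0.325, 0.001], [-0.325, 0.946, -0.0], [-0.001, -0.001, -1.0]]
wrist_force: [0.7, 0.1, 0.7]
opening: 0.001
finger_force: 0.0
```

Run:
```python
from h import *
s=arm.read_state();print(s['tool_pos'],s['opening'],s['finger_force'],s['wrist_force'])
m=hop(.004,0);print(m); go(*m,.19,HY+90);go(*s['tool_pos'][:2],.29,109)
```

```text
[ 0.47346376 -0.04831992  0.00448894] 0.0007160881270492155 0.0 [0.66928876 0.13164803 0.73656923]
[0.64088091 0.02669033]
T [-0.1829  0.0165 -0.1853] W [-0.   0.1 13.3] rows>=6.3 t 2.73 j7 99.0
T [-3.000e-04 -1.000e-04 -2.855e-01] W [-0.   0.1 -0.1] rows>=6.8 t 2.73 j7 99.0
```

The gripper closed on nothing, so I'll look again.

Request:
{"name": "apply_moves", "arguments": {
  "angular": [
    [0,0,0],
    [0,0,0],
    [0,0,0],
    [0,0,0],
    [0,0,0]
  ],
  "translation": [
    [0,0,-0.03],
    [0,0,-0.07],
    [0,0,-0.1],
    [0,0,-0.1],
    [0,0,-0.1]
  ],
  "grip": [0.3,0.3,0.3,0.3,0.3]
}}

```text
time: 3.15
tool_pos: [0.4743, -0.0485, 0.1058]
orientation: [[-0.946, -0.324, 0.004], [-0.324, 0.946, -0.001], [-0.004, -0.002, -1.0]]
wrist_force: [-0.5, -0.5, -0.8]
opening: 0.697
finger_force: 0.0
```

Run:
```python
from m import *
s=snapshot('scene');save(s,'s2.png',(180,220,280,310),7);np.savez('s2.npz',**s)
```

```text
(no output)
```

View pics/s2.png

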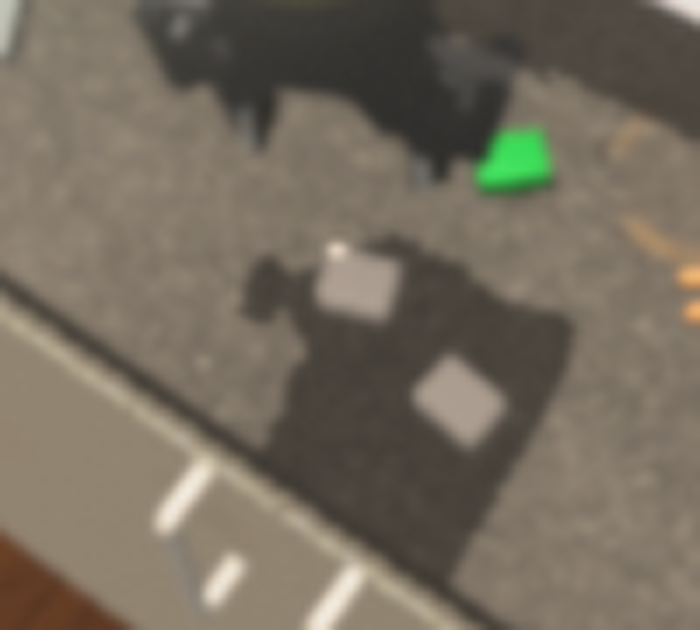

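The crop shows the tablets still at (358,285) and (460,400), with the open fingertips at (258,140) and (428,175).

Run:
```python
from m import *
s=dict(np.load('s2.npz'));st=arm.read_state()
def px(X): c=np.array(s['R'])@X+s['t'];return (c[0]/c[2]*s['fx']+s['cx'],c[1]/c[2]*s['fy']+s['cy'])
tp=np.array(st['tool_pos']);R=np.array(st['orientation'])
to=lambda p:((np.array(p)-[180,220])*7).round()
for dz in(0,-.007):
  for dy in(-.03,0,.03):print(dz,dy,to(px(tp+R@[0,dy,dz])))
for u,v in((358,285),(460,400)):
    a,b=180+u/7,220+v/7;print(world(s,a,b,.016),world(s,a,b))
P=cloud(s)
for z0,z1 in((.09,.12),):
    m=(P[...,2]>z0)&(P[...,2]<z1)&(P[...,0]>.42)&(P[...,0]<.56)&(P[...,1]>-.12)&(P[...,1]<.06)
    v,u=np.nonzero(m);print(len(u));
    for a,b in list(zip(u,v))[::6]:print(to((a,b)),P[b,a].round(3))
```

```text
0 -0.03 [420. 209.]
0 0 [347. 190.]
0 0.03 [275. 171.]
-0.007 -0.03 [420. 202.]
-0.007 0 [346. 183.]
-0.007 0.03 [273. 164.]
[ 0.46954146 -0.05045848  0.016     ] [ 0.46959073 -0.05041075  0.01583024]
[ 0.45304703 -0.11456778  0.016     ] [ 0.4534236  -0.11426772  0.01462632]
0
```

Run:
```python
from m import *
s=dict(np.load('s2.npz'));P=cloud(s)
for u in(245,258,270,415,428,440):
  print(u,[(v,P[int(220+v/7),int(180+u/7)].round(3).tolist()) for v in(90,105,120,135,145,155,170,180)])
```

```text
245 [(90, [0.451, -0.027, 0.212]), (105, [0.456, -0.019, 0.176]), (120, [0.454, -0.02, 0.169]), (135, [0.453, -0.02, 0.158]), (145, [0.452, -0.019, 0.152]), (155, [0.495, 0.031, 0.001]), (170, [0.49, 0.027, 0.0]), (180, [0.488, 0.026, -0.002])]
258 [(90, [0.45, -0.032, 0.217]), (105, [0.458, -0.021, 0.176]), (120, [0.455, -0.022, 0.169]), (135, [0.454, -0.022, 0.16]), (145, [0.454, -0.021, 0.152]), (155, [0.497, 0.029, -0.0]), (170, [0.49, 0.023, 0.004]), (180, [0.489, 0.023, -0.001])]
270 [(90, [0.453, -0.036, 0.218]), (105, [0.468, -0.017, 0.153]), (120, [0.466, -0.018, 0.145]), (135, [0.508, 0.029, 0.002]), (145, [0.507, 0.029, -0.003]), (155, [0.5, 0.024, -0.0]), (170, [0.496, 0.02, -0.002]), (180, [0.492, 0.018, -0.0])]
415 [(90, [0.484, -0.078, 0.215]), (105, [0.478, -0.082, 0.212]), (120, [0.475, -0.084, 0.208]), (135, [0.474, -0.084, 0.198]), (145, [0.474, -0.083, 0.191]), (155, [0.475, -0.082, 0.176]), (170, [0.474, -0.082, 0.165]), (180, [0.475, -0.081, 0.157])]
428 [(90, [0.492, -0.077, 0.2]), (105, [0.488, -0.08, 0.194]), (120, [0.483, -0.084, 0.194]), (135, [0.477, -0.088, 0.198]), (145, [0.476, -0.088, 0.193]), (155, [0.475, -0.089, 0.185]), (170, [0.48, -0.084, 0.158]), (180, [0.48, -0.084, 0.152])]
440 [(90, [0.492, -0.08, 0.203]), (105, [0.488, -0.083, 0.197]), (120, [0.484, -0.086, 0.194]), (135, [0.481, -0.088, 0.192]), (145, [0.479, -0.089, 0.189]), (155, [0.476, -0.091, 0.186]), (170, [0.48, -0.087, 0.161]), (180, [0.48, -0.087, 0.155])]
```

Request:
{"name": "apply_moves", "arguments": {
  "angular": [
    [0,0,0],
    [0,0,0],
    [0,0,0],
    [0,0,0],
    [0,0,0]
  ],
  "translation": [
    [0.002,0,0.03],
    [0.002,0,0.07],
    [0.002,0,0.1],
    [0.002,0,0.1],
    [0.002,0,0.1]
  ],
  "grip": [0.3,0.3,0.3,0.3,0.3]
}}

```text
time: 3.62
tool_pos: [0.469, -0.0486, 0.0022]
orientation: [[-0.946, -0.325, -0.006], [-0.325, 0.946, 0.0], [0.005, 0.002, -1.0]]
wrist_force: [0.5, 0.5, 0.4]
opening: 0.699
finger_force: 0.0
```

Run:
```python
from m import *
s=snapshot('scene');save(s,'s3.png',(190,210,280,300),7);np.savez('s3.npz',**s)
print(arm.read_state())
```

```text
{'time': 3.6667, 'joint_positions': array([ 10.59873617,  31.80923407, -11.16533951, 121.78397647,
        12.69902173,  27.62020894,  98.73930386]), 'joint_vel': array([ 0.31145981, -2.37290222, -0.50437887, -1.18632284, -0.06163297,
        0.04636051,  0.03258962]), 'joint_efforts': array([-1.19649209e-01, -5.03731549e+01, -1.14989843e+00, -1.15910241e+01,
        5.46909682e-02, -6.30030152e-02, -4.15921176e-02]), 'tool_pos': array([ 0.47050895, -0.04866308,  0.00365256]), 'orientation': array([[-9.45694376e-01, -3.25047238e-01, -2.53773784e-03],
       [-3.25048758e-01,  9.45697237e-01,  2.00050635e-04],
       [ 2.33490576e-03,  1.01407530e-03, -9.99996760e-01]]), 'wrist_force': array([ 1.18631539,  0.68819435, -0.16903719]), 'moment': array([-0.00755886, -0.04151074,  0.01632984]), 'finger_force': 0.0, 'opening': 0.6982579581862424}
```

View pics/s3.png

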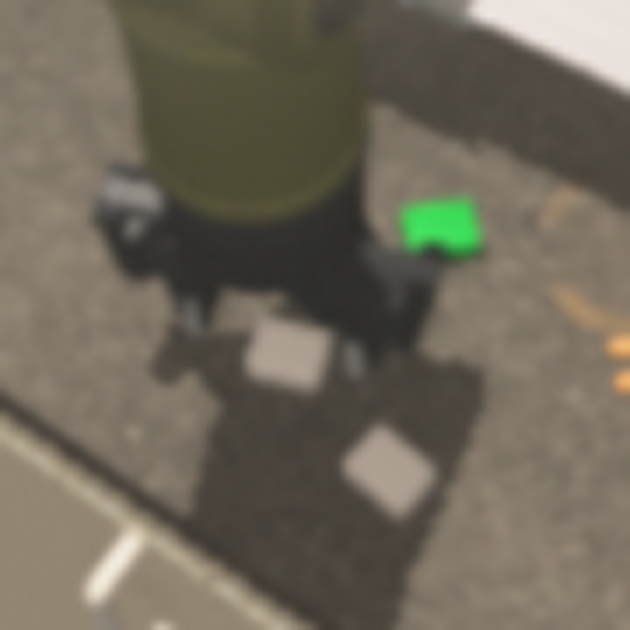

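The fingers at (190,330) and (355,370) straddle the tablet at (288,352) but stand too high. I'll measure the tips.

Run:
```python
from m import *
s=dict(np.load('s3.npz'));P=cloud(s)
for u in(180,190,200,345,355,365):
  print(u,[(v,P[int(210+v/7),int(190+u/7)].round(3).tolist()) for v in range(295,390,10)])
print(world(s,190+288/7,210+352/7,.016))
```

```text
180 [(295, [0.445, -0.017, 0.083]), (305, [0.45, -0.011, 0.059]), (315, [0.462, 0.005, -0.001]), (325, [0.458, 0.002, 0.003]), (335, [0.456, 0.001, 0.002]), (345, [0.451, -0.003, 0.001]), (355, [0.449, -0.005, 0.0]), (365, [0.444, -0.009, 0.0]), (375, [0.441, -0.01, -0.0]), (385, [0.436, -0.015, 0.003])]
190 [(295, [0.451, -0.019, 0.075]), (305, [0.448, -0.021, 0.075]), (315, [0.448, -0.019, 0.059]), (325, [0.449, -0.018, 0.049]), (335, [0.447, -0.018, 0.045]), (345, [0.455, -0.008, 0.0]), (355, [0.451, -0.011, 0.004]), (365, [0.447, -0.013, -0.0]), (375, [0.445, -0.015, -0.001]), (385, [0.439, -0.02, 0.001])]
200 [(295, [0.453, -0.02, 0.072]), (305, [0.451, -0.021, 0.07]), (315, [0.448, -0.023, 0.064]), (325, [0.449, -0.022, 0.055]), (335, [0.448, -0.021, 0.047]), (345, [0.456, -0.011, 0.001]), (355, [0.453, -0.013, 0.002]), (365, [0.448, -0.017, 0.003]), (375, [0.447, -0.018, -0.001]), (385, [0.442, -0.021, -0.001])]
345 [(295, [0.474, -0.08, 0.111]), (305, [0.472, -0.081, 0.109]), (315, [0.469, -0.083, 0.103]), (325, [0.466, -0.085, 0.105]), (335, [0.469, -0.083, 0.091]), (345, [0.47, -0.081, 0.072]), (355, [0.469, -0.081, 0.065]), (365, [0.469, -0.081, 0.05]), (375, [0.481, -0.07, 0.001]), (385, [0.476, -0.074, 0.002])]
355 [(295, [0.477, -0.081, 0.107]), (305, [0.475, -0.082, 0.106]), (315, [0.471, -0.085, 0.102]), (325, [0.47, -0.086, 0.1]), (335, [0.47, -0.085, 0.091]), (345, [0.47, -0.085, 0.076]), (355, [0.47, -0.084, 0.068]), (365, [0.471, -0.083, 0.051]), (375, [0.47, -0.083, 0.044]), (385, [0.478, -0.076, -0.0])]
365 [(295, [0.486, -0.081, 0.09]), (305, [0.484, -0.082, 0.088]), (315, [0.478, -0.087, 0.092]), (325, [0.476, -0.088, 0.089]), (335, [0.474, -0.089, 0.088]), (345, [0.471, -0.091, 0.084]), (355, [0.475, -0.087, 0.062]), (365, [0.489, -0.075, 0.0]), (375, [0.487, -0.077, -0.001]), (385, [0.481, -0.081, 0.001])]
[ 0.47061567 -0.04966707  0.016     ]
```

The camera puts the fingertips about 3 cm above the reported TCP level. I'll lower gently while watching the force.

Request:
{"name": "apply_moves", "arguments": {
  "angular": [
    [0,0,0],
    [0,0,0],
    [0,0,0],
    [0,0,0],
    [0,0,0],
    [0,0,0]
  ],
  "translation": [
    [0,0,0.005],
    [0,0,0.01],
    [0,0,0.013],
    [0,0,0.016],
    [0,0,0.018],
    [0,0,0.018]
  ],
  "grip": [0.3,0.3,0.3,0.3,0.3,0.3]
}}

```text
time: 4.17
tool_pos: [0.4711, -0.0488, -0.0142]
orientation: [[-0.946, -0.325, -0.0], [-0.325, 0.946, -0.0], [0.0, 0.0, -1.0]]
wrist_force: [-0.4, -0.2, -1.0]
opening: 0.7
finger_force: 0.0
```

Run:
```python
from m import *
s=snapshot('scene');P=cloud(s);np.savez('s4.npz',**s)
x,y,z=P[...,0],P[...,1],P[...,2]
for lo,hi in((-.035,0),(-.1,-.065)):
    m=(x>.43)&(x<.5)&(y>lo)&(y<hi)&(z>.012)&(z<.06);print(len(z[m]),np.sort(z[m])[:8].round(3))
```

```text
34 [0.012 0.014 0.014 0.015 0.015 0.015 0.015 0.016]
36 [0.013 0.013 0.013 0.013 0.014 0.014 0.015 0.016]
```

Request:
{"name": "apply_moves", "arguments": {
  "angular": [
    [0,0,0],
    [0,0,0],
    [0,0,0],
    [0,0,0]
  ],
  "translation": [
    [0,0,0.003],
    [0,0,0.006],
    [0,0,0.009],
    [0,0,0.01]
  ],
  "grip": [0.3,0.3,0.3,0.3]
}}

```text
time: 4.55
tool_pos: [0.471, -0.0488, -0.0246]
orientation: [[-0.946, -0.325, -0.001], [-0.325, 0.946, 0.0], [0.001, 0.0, -1.0]]
wrist_force: [-0.8, 0.4, -0.4]
opening: 0.7
finger_force: 0.0
```

Request:
{"name": "apply_moves", "arguments": {
  "angular": [
    [0,0,0],
    [0,0,0],
    [0,0,0],
    [0,0,0],
    [0,0,0],
    [0,0,0],
    [0,0,0]
  ],
  "translation": [
    [0,0,0],
    [0,0,0],
    [0,0,0],
    [0,0,0],
    [0,0,0],
    [0,0,0],
    [0,0,0]
  ],
  "grip": [1,1,1,1,1,1,1],
  "newtons": 30
}}

```text
time: 5.13
tool_pos: [0.4713, -0.0488, -0.024]
orientation: [[-0.946, -0.325, 0.0], [-0.325, 0.946, -0.0], [-0.0, -0.0, -1.0]]
wrist_force: [0.4, 0.1, 2.5]
opening: 0.36
finger_force: 29.9
```

The tablet is held at an opening of about 31 mm. From here I'll treat the true tip height as the reported z plus 0.03.

Run:
```python
from h import *
go(*hop(.005,0),.155,HY+90)
```

```text
T [-0.1859  0.0161 -0.179 ] W [-0.   0.  13.4] rows>=6.2 t 5.13 j7 97.6
```

Request:
{"name": "apply_moves", "arguments": {
  "angular": [
    [0,0,0],
    [0,0,0],
    [0,0,0],
    [0,0,0],
    [0,0,0],
    [0,0,0],
    [0,0,0],
    [0,0,6],
    [0,0,13.4],
    [0,0,13.4],
    [0,0,13.4],
    [0,0,13.4],
    [0,0,13.4],
    [0,0,13.4],
    [0,0,13.4],
    [0,0,13.4]
  ],
  "translation": [
    [0,0,-0.03],
    [0,0,-0.07],
    [0,0,-0.11],
    [0,0,-0.15],
    [0,0,-0.19],
    [0,0,-0.23],
    [0,0,-0.24],
    [-0.04,0.004,-0.24],
    [-0.08,0.008,-0.24],
    [-0.12,0.012,-0.24],
    [-0.16,0.015,-0.24],
    [-0.186,0.016,-0.24],
    [-0.186,0.016,-0.24],
    [-0.186,0.016,-0.22],
    [-0.186,0.016,-0.2],
    [-0.186,0.016,-0.2]
  ],
  "grip": [1,1,1,1,1,1,1,1,1,1,1,1,1,1,1,1]
}}

```text
time: 6.47
tool_pos: [0.6392, 0.0261, 0.1717]
orientation: [[-0.995, -0.097, -0.007], [-0.097, 0.995, -0.001], [0.007, -0.0, -1.0]]
wrist_force: [-0.8, -1.0, -0.9]
opening: 0.364
finger_force: 30.0
```

Run:
```python
from h import *
s=arm.read_state();print(s['opening'],s['finger_force'])
go(*hop(.005,0),.155,HY+90)
s=snapshot('top');save(s,'t5.png',(190,120,340,290),4)
```

```text
0.36445097197735943 29.969429969787598
T [-0.0028  0.0004  0.0167] W [-0.  -0.4 -0. ] rows>=0.4 t 6.47 j7 83.7
```

View pics/t5.png

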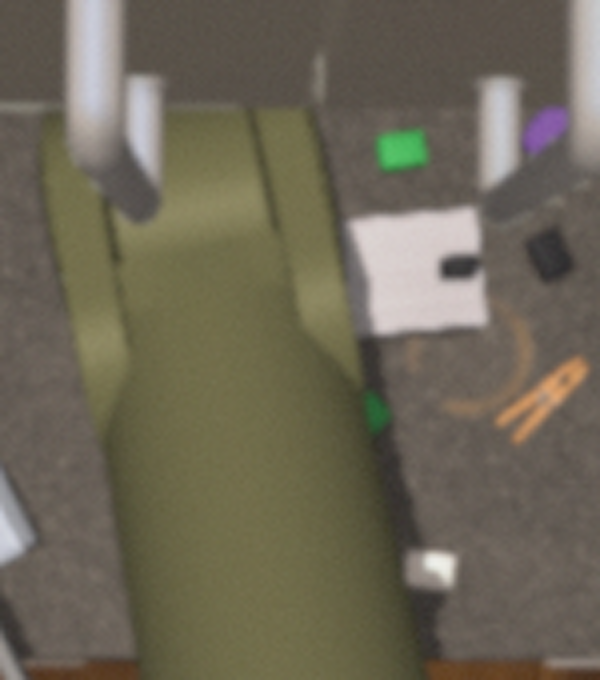

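Only the second tablet, at (432,570), is left on the worktop here. The arm covers the hopper. I'll lower and release.

Request:
{"name": "apply_moves", "arguments": {
  "angular": [
    [0,0,0],
    [0,0,0],
    [0,0,0],
    [0,0,0],
    [0,0,0],
    [0,0,0],
    [0,0,0],
    [0,0,0],
    [0,0,0]
  ],
  "translation": [
    [-0.002,0,0.01],
    [-0.002,0,0.02],
    [-0.002,0,0.02],
    [-0.002,0,0.02],
    [-0.002,0,0.02],
    [-0.002,0,0.02],
    [-0.002,0,-0.01],
    [-0.002,0,-0.05],
    [-0.002,0,-0.06]
  ],
  "grip": [1,1,1,0.45,0.45,0.45,0.45,0.45,0.45]
}}

```text
time: 7.27
tool_pos: [0.6463, 0.0273, 0.2423]
orientation: [[-0.995, -0.097, 0.008], [-0.097, 0.995, 0.001], [-0.008, 0.0, -1.0]]
wrist_force: [0.6, -0.1, 1.3]
opening: 0.554
finger_force: 0.0
```

Run:
```python
from h import *
go(.4548,-.1125,.06,81.5)
```

```text
T [ 0.2056 -0.1207  0.1806] W [ 0.1  0.5 14. ] rows>=7.2 t 7.27 j7 84.6
```

Request:
{"name": "apply_moves", "arguments": {
  "angular": [
    [0,0,4],
    [0,0,9],
    [0,0,14],
    [0,0,14],
    [0,0,14],
    [0,0,14],
    [0,0,14],
    [0,0,14],
    [0,0,14],
    [0,0,14],
    [0,0,14],
    [0,0,14]
  ],
  "translation": [
    [0.034,-0.02,0],
    [0.068,-0.04,0],
    [0.102,-0.06,0],
    [0.136,-0.08,0],
    [0.17,-0.1,0],
    [0.205,-0.1205,0.02],
    [0.205,-0.1205,0.06],
    [0.205,-0.1205,0.1],
    [0.205,-0.1205,0.14],
    [0.205,-0.1205,0.18],
    [0.205,-0.1205,0.18],
    [0.205,-0.1205,0.18]
  ],
  "grip": [0.3,0.3,0.3,0.3,0.3,0.3,0.3,0.3,0.3,0.3,0.3,0.3]
}}

```text
time: 8.27
tool_pos: [0.4507, -0.1126, 0.0555]
orientation: [[-0.989, 0.147, -0.003], [0.147, 0.989, 0.001], [0.004, 0.0, -1.0]]
wrist_force: [0.4, -0.3, 0.5]
opening: 0.701
finger_force: 0.0
```

Run:
```python
from m import *
s=snapshot('scene');np.savez('s6.npz',**s);P=cloud(s);f=s['frame'].astype(int)
m=((f.min(2)>105)&(f.max(2)-f.min(2)<45)&(P[...,2]>.008)&(P[...,2]<.025)&(P[...,0]>.38)&(P[...,0]<.6)&(P[...,1]<.03)&(P[...,1]>-.25)).astype(np.uint8)
n,l,st,c=cv2.connectedComponentsWithStats(m)
for i in range(1,n):
    if st[i,4]>20:
        v,u=np.nonzero(l==i);Q=np.array([world(s,a,b,.016)[:2] for a,b in zip(u,v)]);print(st[i],Q.mean(0),cv2.minAreaRect((Q*1000).astype(np.float32)))
go(.4548,-.1125,-.025,81.5)
```

```text
[239 271  12  13  88] [ 0.45252065 -0.11065701] ((452.890869140625, -111.62936401367188), (31.221878051757812, 24.668184280395508), 80.95829772949219)
T [-0.0025  0.0008  0.0821] W [0.  0.  0.1] rows>=2.0 t 8.32 j7 86.0
```

Request:
{"name": "apply_moves", "arguments": {
  "angular": [
    [0,0,0],
    [0,0,0],
    [0,0,0],
    [0,0,0],
    [0,0,0],
    [0,0,0],
    [0,0,0],
    [0,0,0],
    [0,0,0],
    [0,0,0]
  ],
  "translation": [
    [0,0.001,0.03],
    [0,0.001,0.06],
    [0,0.001,0.077],
    [0,0.001,0.083],
    [0,0.001,0.083],
    [0,0.001,0.083],
    [0,0.001,0.083],
    [0,0.001,0.083],
    [0,0.001,0.083],
    [0,0.001,0.083]
  ],
  "grip": [0.3,0.3,0.3,0.3,0.3,1,1,1,1,1],
  "newtons": 30
}}

```text
time: 9.15
tool_pos: [0.4532, -0.1123, -0.0252]
orientation: [[-0.989, 0.147, 0.004], [0.147, 0.989, -0.001], [-0.004, -0.0, -1.0]]
wrist_force: [-0.6, 0.4, 8.3]
opening: 0.36
finger_force: 31.2
```

Run:
```python
from h import *
go(*hop(.005,0),.155,HY+90)
```

```text
T [-0.1668  0.1653 -0.1797] W [ -0.    0.2 -14.1] rows>=7.1 t 9.15 j7 83.7
```

Request:
{"name": "apply_moves", "arguments": {
  "angular": [
    [0,0,0],
    [0,0,0],
    [0,0,0],
    [0,0,0],
    [0,0,0],
    [0,0,0],
    [0,0,0],
    [0,0,-6],
    [0,0,-12],
    [0,0,-14.1],
    [0,0,-14.1],
    [0,0,-14.1],
    [0,0,-14.1],
    [0,0,-14.1],
    [0,0,-14.1],
    [0,0,-14.1],
    [0,0,-14.1],
    [0,0,-14.1]
  ],
  "translation": [
    [0,0,-0.03],
    [0,0,-0.07],
    [0,0,-0.11],
    [0,0,-0.15],
    [0,0,-0.19],
    [0,0,-0.23],
    [0,0,-0.245],
    [-0.028,0.028,-0.245],
    [-0.056,0.055,-0.245],
    [-0.084,0.083,-0.245],
    [-0.112,0.11,-0.245],
    [-0.14,0.138,-0.245],
    [-0.167,0.165,-0.245],
    [-0.167,0.165,-0.245],
    [-0.167,0.165,-0.22],
    [-0.167,0.165,-0.19],
    [-0.167,0.165,-0.18],
    [-0.167,0.165,-0.18]
  ],
  "grip": [1,1,1,1,1,1,1,1,1,1,1,1,1,1,1,1,1,1]
}}

```text
time: 10.65
tool_pos: [0.6391, 0.0263, 0.1511]
orientation: [[-0.995, -0.098, -0.005], [-0.098, 0.995, -0.001], [0.005, -0.0, -1.0]]
wrist_force: [0.5, -0.4, -0.0]
opening: 0.364
finger_force: 30.3
```

Request:
{"name": "apply_moves", "arguments": {
  "angular": [
    [0,0,0],
    [0,0,0],
    [0,0,0],
    [0,0,0],
    [0,0,0],
    [0,0,0],
    [0,0,0]
  ],
  "translation": [
    [0,0,0],
    [0,0,0],
    [0,0,0],
    [0,0,-0.03],
    [0,0,-0.07],
    [0,0,-0.08],
    [0,0,-0.08]
  ],
  "grip": [0.45,0.45,0.45,0.45,0.45,0.3,0.3]
}}

```text
time: 11.23
tool_pos: [0.6437, 0.0272, 0.2389]
orientation: [[-0.995, -0.098, 0.01], [-0.098, 0.995, 0.001], [-0.01, -0.0, -1.0]]
wrist_force: [0.6, 1.1, 0.4]
opening: 0.704
finger_force: 0.0
```

Run:
```python
from h import *
go(.4046,.162,.1,27.5+90)
```

```text
T [0.226  0.1577 0.1367] W [ -0.1   0.5 -21.9] rows>=7.4 t 11.23 j7 84.5
```

Request:
{"name": "apply_moves", "arguments": {
  "angular": [
    [0,0,-5],
    [0,0,-11],
    [0,0,-17],
    [0,0,-21.9],
    [0,0,-21.9],
    [0,0,-21.9],
    [0,0,-21.9],
    [0,0,-21.9],
    [0,0,-21.9],
    [0,0,-21.9],
    [0,0,-21.9],
    [0,0,-21.9]
  ],
  "translation": [
    [0.034,0.024,0],
    [0.068,0.048,0],
    [0.102,0.072,0],
    [0.136,0.095,0],
    [0.17,0.119,0.02],
    [0.2,0.14,0.05],
    [0.226,0.158,0.08],
    [0.226,0.158,0.11],
    [0.226,0.158,0.135],
    [0.226,0.158,0.135],
    [0.226,0.158,0.135],
    [0.226,0.158,0.135]
  ],
  "grip": [0.3,0.3,0.3,0.3,0.3,0.3,0.3,0.3,0.3,0.3,0.3,0.3]
}}

```text
time: 12.23
tool_pos: [0.402, 0.1621, 0.0992]
orientation: [[-0.887, -0.462, 0.002], [-0.462, 0.887, 0.001], [-0.002, -0.0, -1.0]]
wrist_force: [1.1, 0.8, -0.3]
opening: 0.693
finger_force: 0.0
```

Run:
```python
from m import *
a=snapshot('top');b=snapshot('scene');np.savez('t7.npz',**a);np.savez('s7.npz',**b)
A=cv2.resize(a['frame'][140:330,120:330,::-1],None,fx=3,fy=3,interpolation=2)[:570]
B=cv2.resize(b['frame'][130:300,130:330,::-1],None,fx=3,fy=3,interpolation=2)
print(A.shape,B.shape)
h=max(A.shape[0],B.shape[0]);p=lambda i:cv2.copyMakeBorder(i,0,h-i.shape[0],0,0,0)
cv2.imwrite('pics/c7.png',cv2.resize(np.hstack([p(A),p(B)]),None,fx=.65,fy=.65))
for s in(a,b):tablets(s,cloud(s))
go(.4046,.162,.1,27.5+90)
```

```text
(570, 630, 3) (510, 600, 3)
tab [259.9 149.5] [ 0.7544 -0.0124] [ 8. 32.] 0.3 z 0.011
tab [121.9 239.6] [0.513  0.3521] [89. 12.] 10.4 z 0.014
tab [159.4 250.6] [0.4842 0.2526] [63.  7.] 27.2 z 0.011
tab [273.  185.8] [ 0.7613 -0.0091] [54. 55.] 3.6 z 0.013
tab [177.7 219.3] [0.4858 0.1706] [90. 36.] 2.5 z 0.017
T [-0.002  -0.0011 -0.0005] W [-0.   0.2 -0. ] rows>=0.1 t 12.33 j7 78.6
```

View pics/c7.png

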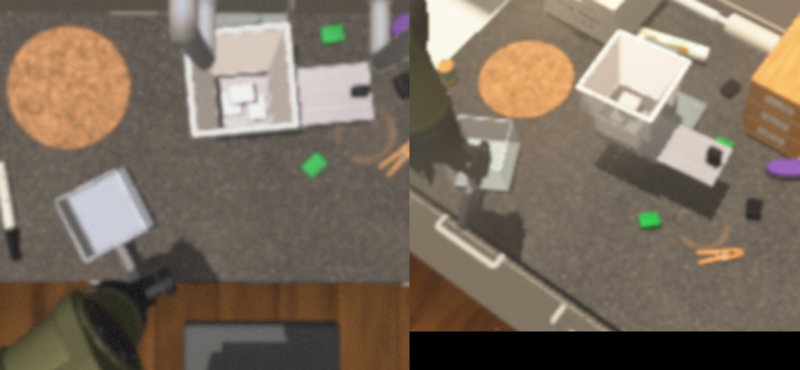

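The left view shows the tablets piled in the hopper and none on the worktop. The cup is at (105,214), unmoved, with the hand over its handle.

Request:
{"name": "apply_moves", "arguments": {
  "angular": [
    [0,0,0],
    [0,0,0],
    [0,0,0],
    [0,0,0],
    [0,0,0],
    [0,0,0],
    [0,0,0],
    [0,0,0],
    [0,0,0],
    [0,0,0],
    [0,0,0]
  ],
  "translation": [
    [-0.002,0,0.03],
    [-0.002,0,0.06],
    [-0.002,0,0.09],
    [-0.002,0,0.103],
    [-0.002,0,0.103],
    [-0.002,0,0.103],
    [-0.002,0,0.103],
    [-0.002,0,0.103],
    [-0.002,0,0.103],
    [-0.002,0,0.103],
    [-0.002,0,0.103]
  ],
  "grip": [0.3,0.3,0.3,0.3,0.3,1,1,1,1,1,1],
  "newtons": 38
}}

```text
time: 13.25
tool_pos: [0.4033, 0.1629, -0.0042]
orientation: [[-0.887, -0.462, 0.002], [-0.462, 0.887, 0.001], [-0.002, -0.0, -1.0]]
wrist_force: [-0.8, -1.1, 8.1]
opening: 0.136
finger_force: 39.9
```

Run:
```python
from h import *
s=snapshot('top');np.savez('t8.npz',**s)
save(s,'t8.png',(140,215,230,300),6)
go(*hop(-.1,0),0,HY+90)
```

```text
T [-0.0513 -0.1918 -0.004 ] W [ 0.   0.1 21.9] rows>=4.8 t 13.3 j7 70.7
```

View pics/t8.png

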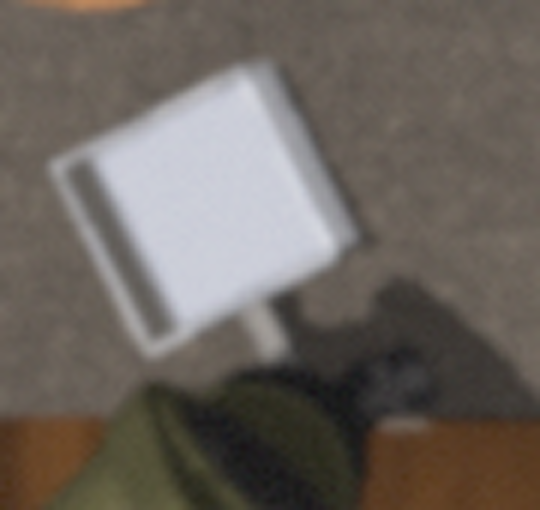

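The cup's rim corners are at (50,165), (262,65), (358,240) and (150,355), and its handle is held.

```bash
cat >> h.py <<'E'
def cuppose(s,pts,ox,oy,k):
    C=np.array([world(s,ox+(u+.5)/k-.5,oy+(v+.5)/k-.5,.074)[:2] for u,v in pts])
    e=C[1]+C[0]-C[2]-C[3];yaw=np.degrees(np.arctan2(e[1],e[0]));return C.mean(0),yaw
E
python3 - <<'E'
from h import *
s=dict(np.load('t8.npz'));c,y=cuppose(s,((50,165),(262,65),(358,240),(150,355)),140,215,6);st=arm.read_state()
d=st['tool_pos'][:2]-c;a=np.radians(27.5);print(c,y,'tcp in cup frame',[d@[np.cos(a),np.sin(a)],d@[-np.sin(a),np.cos(a)]])
E
```

```text
[0.49351318 0.20451009] 28.84547930099361 tcp in cup frame [np.float64(-0.09930371367027666), np.float64(0.004739013532663538)]
```

Run:
```python
from h import *
go(*hop(-.2,.002),.012,HY+90);go(*hop(-.1,.002),.012,HY+90)
```

```text
T [ 0.0407 -0.1526 -0.0162] W [ 0.   0.1 21.9] rows>=3.8 t 13.3 j7 70.7
T [-0.0521 -0.1899 -0.016 ] W [ 0.   0.1 21.9] rows>=4.7 t 13.3 j7 70.7
```

Request:
{"name": "apply_moves", "arguments": {
  "angular": [
    [0,0,0],
    [0,0,0],
    [0,0,4],
    [0,0,8],
    [0,0,12],
    [0,0,16],
    [0,0,20],
    [0,0,21.9],
    [0,0,21.9],
    [0,0,21.9],
    [0,0,21.9],
    [0,0,21.9],
    [0,0,21.9],
    [0,0,21.9],
    [0,0,21.9],
    [0,0,21.9]
  ],
  "translation": [
    [0,0,-0.008],
    [0,0,-0.016],
    [0.008,-0.03,-0.016],
    [0.016,-0.06,-0.016],
    [0.024,-0.09,-0.016],
    [0.032,-0.12,-0.016],
    [0.04,-0.152,-0.016],
    [0.04,-0.152,-0.016],
    [0.025,-0.159,-0.016],
    [0.01,-0.165,-0.016],
    [-0.006,-0.171,-0.016],
    [-0.022,-0.178,-0.016],
    [-0.038,-0.184,-0.016],
    [-0.052,-0.19,-0.016],
    [-0.052,-0.19,-0.016],
    [-0.052,-0.19,-0.016]
  ],
  "grip": [1,1,1,1,1,1,1,1,1,1,1,1,1,1,1,1]
}}

```text
time: 14.63
tool_pos: [0.5363, 0.0185, 0.0112]
orientation: [[-0.995, -0.098, -0.0], [-0.098, 0.995, 0.0], [0.0, 0.0, -1.0]]
wrist_force: [-1.2, 0.2, -1.4]
opening: 0.128
finger_force: 38.6
```

Run:
```python
from m import *
go(*hop(-.1,.002),-.004,HY+90)
a=snapshot('top');b=snapshot('scene');np.savez('t9.npz',**a);np.savez('s9.npz',**b)
A=cv2.resize(a['frame'][140:280,190:330,::-1],(400,400),interpolation=2)
B=cv2.resize(b['frame'][140:280,190:330,::-1],(400,400),interpolation=2)
cv2.imwrite('pics/c9.png',np.hstack([A,B]))
```

```text
T [-0.0008 -0.0001  0.0152] W [ 0. -0.  0.] rows>=0.4 t 14.63 j7 77.0
```

View pics/c9.png

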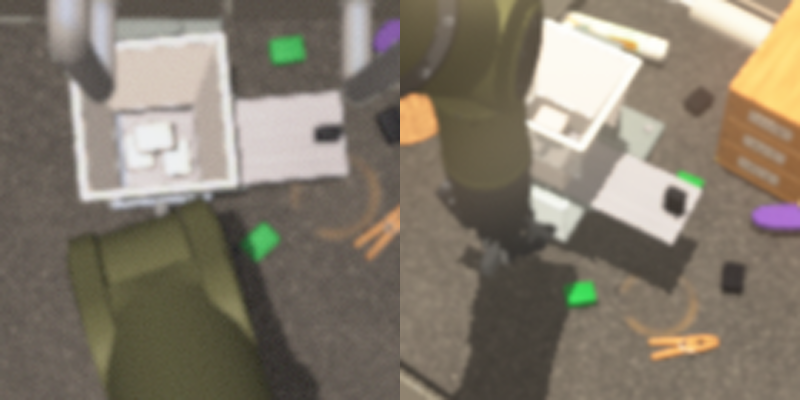

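The cup is under the hopper. Its front edge is at about (113..205, 200) in the left half.

Run:
```python
from h import *
s=dict(np.load('t9.npz'))
for u,v in((113,207),(205,197)):print(world(s,190+u*.35,140+v*.35,.088))
print(hop(-.045,.045),hop(-.045,-.045))
```

```text
[0.58571216 0.06390391 0.088     ]
[ 0.59471012 -0.01653566  0.088     ]
[0.58772354 0.066694  ] [ 0.596506   -0.02287646]
```

Request:
{"name": "apply_moves", "arguments": {
  "angular": [
    [0,0,0],
    [0,0,0],
    [0,0,0],
    [0,0,0],
    [0,0,0]
  ],
  "translation": [
    [0,0,0.006],
    [0,0,0.012],
    [0,0,0.015],
    [0,0,0.015],
    [0,0,0.015]
  ],
  "grip": [1,1,1,1,1]
}}

```text
time: 15.15
tool_pos: [0.5357, 0.0182, -0.0046]
orientation: [[-0.995, -0.099, -0.001], [-0.099, 0.995, -0.0], [0.001, -0.0, -1.0]]
wrist_force: [0.2, 0.7, -1.2]
opening: 0.13
finger_force: 38.9
```

Request:
{"name": "apply_moves", "arguments": {
  "angular": [
    [0,0,0],
    [0,0,0],
    [0,0,0],
    [0,0,0],
    [0,0,0],
    [0,0,0],
    [0,0,0],
    [0,0,0],
    [0,0,0],
    [0,0,0],
    [0,0,0]
  ],
  "translation": [
    [0,0,0],
    [0,0,0],
    [0,0,0],
    [0,0,-0.01],
    [0,0,-0.03],
    [0,0,-0.06],
    [0.01,0,-0.1],
    [0.02,0,-0.14],
    [0.03,0,-0.18],
    [0.03,0,-0.2],
    [0.03,0,-0.2]
  ],
  "grip": [0.5,0.5,0.5,0.5,0.5,0.5,0.5,0.5,0.5,0.5,0.5]
}}

```text
time: 16.07
tool_pos: [0.5088, 0.0157, 0.2019]
orientation: [[-0.995, -0.098, 0.01], [-0.098, 0.995, 0.0], [-0.01, -0.001, -1.0]]
wrist_force: [0.3, 0.5, -0.0]
opening: 0.498
finger_force: 0.0
```

Run:
```python
from h import *
s=snapshot('top');P=cloud(s);f=s['frame'].astype(int);np.savez('t10.npz',**s)
m=(P[...,0]>.6)&(P[...,0]<.7)&(P[...,1]<-.09)&(P[...,1]>-.15)&(f.max(2)<75)
v,u=np.nonzero(m);Q=np.array([world(s,a,b,.14)[:2] for a,b in zip(u,v)]);print(len(u),Q.mean(0),Q.min(0),Q.max(0),P[m][:,2].round(3)[:40])
go(.649,-.116,.17,HY)
```

```text
26 [ 0.64848181 -0.11772938] [ 0.6446823  -0.12611609] [ 0.65192257 -0.10934787] [0.139 0.139 0.138 0.142 0.14  0.139 0.138 0.138 0.139 0.138 0.139 0.14
 0.139 0.139 0.138 0.139 0.137 0.14  0.141 0.139 0.139 0.141 0.139 0.139
 0.138 0.137]
T [-0.1273 -0.1447  0.0302] W [ -0.3   0.3 -90. ] rows>=12.6 t 16.12 j7 83.3
```

Request:
{"name": "apply_moves", "arguments": {
  "angular": [
    [0,0,7],
    [0,0,14],
    [0,0,21],
    [0,0,28],
    [0,0,35],
    [0,0,42],
    [0,0,49],
    [0,0,56],
    [0,0,63],
    [0,0,70],
    [0,0,77],
    [0,0,84],
    [0,0,90],
    [0,0,90],
    [0,0,90],
    [0,0,90],
    [0,0,90]
  ],
  "translation": [
    [0,-0.02,0],
    [0,-0.04,0],
    [0,-0.06,0],
    [0,-0.08,0],
    [0,-0.1,0],
    [0,-0.12,0],
    [0,-0.146,0],
    [-0.02,-0.146,0],
    [-0.04,-0.146,0],
    [-0.06,-0.146,0],
    [-0.08,-0.146,0],
    [-0.1,-0.146,0],
    [-0.127,-0.146,0],
    [-0.127,-0.146,0],
    [-0.127,-0.146,0.03],
    [-0.127,-0.146,0.03],
    [-0.127,-0.146,0.03]
  ],
  "grip": [0.4,0.4,0.4,0.4,0.4,0.4,0.4,0.4,0.4,0.4,0.4,0.4,0.4,0.4,0.4,0.4,0.4]
}}

```text
time: 17.53
tool_pos: [0.6453, -0.1172, 0.1638]
orientation: [[-0.099, 0.995, -0.006], [0.995, 0.099, 0.001], [0.001, -0.006, -1.0]]
wrist_force: [-0.7, 0.2, 0.8]
opening: 0.598
finger_force: 0.0
```

Run:
```python
from h import *
go(.6485,-.1177,.09,HY)
```

```text
T [-0.001   0.0036  0.0737] W [-0.3 -0.1  0.1] rows>=1.8 t 17.53 j7 16.6
```

Request:
{"name": "apply_moves", "arguments": {
  "angular": [
    [0,0,0],
    [0,0,0],
    [0,0,0],
    [0,0,0],
    [0,0,0]
  ],
  "translation": [
    [0,0.001,0.02],
    [0,0.001,0.04],
    [0,0.001,0.06],
    [0,0.001,0.076],
    [0,0.001,0.076]
  ],
  "grip": [0.4,0.4,0.4,0.4,0.4]
}}

```text
time: 17.95
tool_pos: [0.6462, -0.1172, 0.0877]
orientation: [[-0.099, 0.995, -0.005], [0.995, 0.099, 0.001], [0.001, -0.005, -1.0]]
wrist_force: [-0.1, -0.9, 0.1]
opening: 0.6
finger_force: 0.0
```

Request:
{"name": "apply_moves", "arguments": {
  "angular": [
    [0,0,0],
    [0,0,0],
    [0,0,0],
    [0,0,0],
    [0,0,0],
    [0,0,0],
    [0,0,0]
  ],
  "translation": [
    [0,0,0],
    [0,0,0],
    [0,0,0],
    [0,0,0],
    [0,0,0],
    [0,0,0],
    [0,0,0]
  ],
  "grip": [1,1,1,1,1,1,1],
  "newtons": 50
}}

```text
time: 18.53
tool_pos: [0.6506, -0.1176, 0.092]
orientation: [[-0.099, 0.995, 0.005], [0.995, 0.099, -0.001], [-0.001, 0.005, -1.0]]
wrist_force: [4.2, -0.4, 7.3]
opening: 0.148
finger_force: 53.8
```

Run:
```python
from h import *
s=arm.read_state();print(s['orientation'].round(3).tolist(),s['wrist_force'])
for y in(-.138-.076,-.138+.001):go(*hop(0,y),s['tool_pos'][2],HY)
```

```text
[[-0.099, 0.995, 0.005], [0.995, 0.099, -0.001], [-0.001, 0.005, -1.0]] [ 4.19958053 -0.37555688  7.31399747]
T [-0.0694  0.0003  0.0001] W [0.3 0.1 0.1] rows>=1.7 t 18.53 j7 16.9
T [ 0.0076  0.0004 -0.    ] W [0.3 0.1 0.1] rows>=0.2 t 18.53 j7 16.9
```

```bash
cat > ck.py <<'E'
from h import *
def handle(s):
    P=cloud(s);D=P[...,:2]-HO;a=np.radians(HY);hx=D@[np.cos(a),np.sin(a)];hy=D@[-np.sin(a),np.cos(a)]
    m=(P[...,2]>.035)&(P[...,2]<.068)&(hx>-.16)&(hx<-.06)&(abs(hy)<.06)
    print('handle n',m.sum(),'hx',hx[m].min() if m.any() else 0,hx[m].max() if m.any() else 0,'hy',np.median(hy[m]) if m.any() else 0)
E
python3 - <<'E'
from ck import *
handle(dict(np.load('t10.npz')));handle(snapshot('top'))
E
```

```text
handle n 88 hx -0.10707799907631499 -0.06019539758808183 hy 0.0006734532712287803
handle n 131 hx -0.13013474719987617 -0.06016740237922929 hy 0.0006278518132613144
```

The cup is in place (handle end at hopper x = -130 mm, centred), so I'll pull the shutter.

Request:
{"name": "apply_moves", "arguments": {
  "angular": [
    [0,0,0],
    [0,0,0],
    [0,0,0],
    [0,0,0],
    [0,0,0],
    [0,0,0],
    [0,0,0],
    [0,0,0],
    [0,0,0],
    [0,0,0],
    [0,0,0],
    [0,0,0]
  ],
  "translation": [
    [-0.01,0,0],
    [-0.02,0,0],
    [-0.032,0,0],
    [-0.044,0,0],
    [-0.056,0,0],
    [-0.066,0,0],
    [-0.072,0,0],
    [-0.072,0,0],
    [-0.072,0,0],
    [-0.072,0,0],
    [-0.072,0,0],
    [-0.072,0,0]
  ],
  "grip": [1,1,1,1,1,1,1,1,1,1,1,1]
}}

```text
time: 19.58
tool_pos: [0.6573, -0.1876, 0.092]
orientation: [[-0.1, 0.995, 0.004], [0.995, 0.1, 0.001], [0.001, 0.004, -1.0]]
wrist_force: [3.2, 3.0, 7.5]
opening: 0.148
finger_force: 54.2
```

Run:
```python
from ck import *
a=snapshot('top');b=snapshot('scene');handle(a);go(*hop(0,-.216),.092,HY)
A=cv2.resize(a['frame'][140:280,190:330,::-1],(400,400),interpolation=2)
B=cv2.resize(b['frame'][140:280,190:330,::-1],(400,400),interpolation=2)
cv2.imwrite('pics/c11.png',np.hstack([A,B]))
```

```text
handle n 133 hx -0.13046722421210147 -0.0601697245554118 hy 0.000710590954868853
T [-0.0011  0.0006  0.    ] W [ 0.2 -0.   0.1] rows>=0.0 t 19.68 j7 22.5
```

View pics/c11.png

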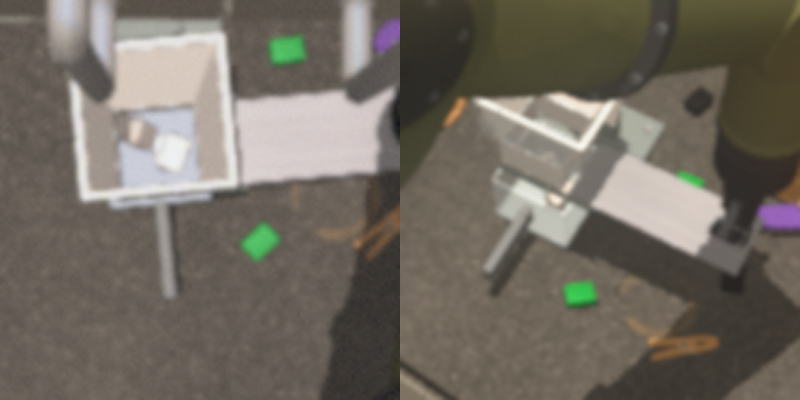

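Shutter is open: a white tablet shows at (172,150) and another at (138,130) through the throat. I'll check heights and pull the last bit to the stop.

Request:
{"name": "apply_moves", "arguments": {
  "angular": [
    [0,0,0],
    [0,0,0],
    [0,0,0],
    [0,0,0]
  ],
  "translation": [
    [-0.002,0,0],
    [-0.003,0,0],
    [-0.003,0,0],
    [-0.003,0,0]
  ],
  "grip": [1,1,1,1]
}}

```text
time: 20.02
tool_pos: [0.6573, -0.1876, 0.092]
orientation: [[-0.101, 0.995, 0.003], [0.995, 0.101, 0.005], [0.004, 0.003, -1.0]]
wrist_force: [1.9, 8.7, 10.7]
opening: 0.147
finger_force: 54.5
```

Run:
```python
from ck import *
for n in('top',):
    s=snapshot(n);P=cloud(s)
    sub=P[176:210:2,228:268:2,2]
    print((sub*1000).astype(int))
    cv2.imwrite('pics/c12.png',cv2.resize(s['frame'][165:215,215:275,::-1],None,fx=10,fy=10,interpolation=2))
```

```text
[[ 158  151  152  151  151  156  152  151  146  147  150  148  149  148
   145  148  161  173  184  196]
 [ 155  148  149  145  141  133  129  128  116  109    3    3    1    5
     2  147  162  170  182  197]
 [ 158  140   35   38    4    2    1    0    0    2    0    0    2    7
     0  149  158  172  183  191]
 [ 157  147   33   35   43   45   44    0    0    3    0    1    2   -1
     2  147  160  170  182  194]
 [ 157  146   34   33   44   46   40   33   25    3    1    0    0    2
     0  124  159  169  181  189]
 [ 159  148   32   41   48   49   40   37   24    5    6    2    1    3
     1    2  154  170  182  193]
 [ 162  148   27   43   49   47   41   29   23   17   33   34   34   30
     0    0  155  166  179  187]
 [ 161  148    2    3   33 1201   38   31   16   19   31   32   33   34
    33    2  156  168  175  188]
 [ 161  155    3    2    6    0    0   28    1   22   36   32   33   35
    25    6  156  167  175  186]
 [ 164  155    3    1    2    2    2    0    4   33   35   35   35   36
     0    1  150  162  173  185]
 [ 166  154  110    4    0    0    0    0    3   35   38   31   36   31
     0    3  150  161  175  186]
 [ 167  152  119    7    2    0    1    1    3   20   33   34   33    3
     4    4  149  164  173  183]
 [ 167  157  129    0    1    2   -2    0    0    5    0    3    6   -1
     5    3  146  160  172  184]
 [ 167  156  140    6    4    2    3    1    3    2    0    1    0    1
     3    2  146  163  172  179]
 [ 167  160  143    4    2    2    1    1   -1    1    0  204  205  205
   204  207  206  204  207  210]
 [ 202  206  206  208  205  202  208  205  210  205  207  209  204  207
   204  111  109  108  108  107]
 [ 206  207  204  203  112  107  106  107  109  112  103  110    0    0
    73   76   74   78   -3   -1]]
```

View pics/c12.png

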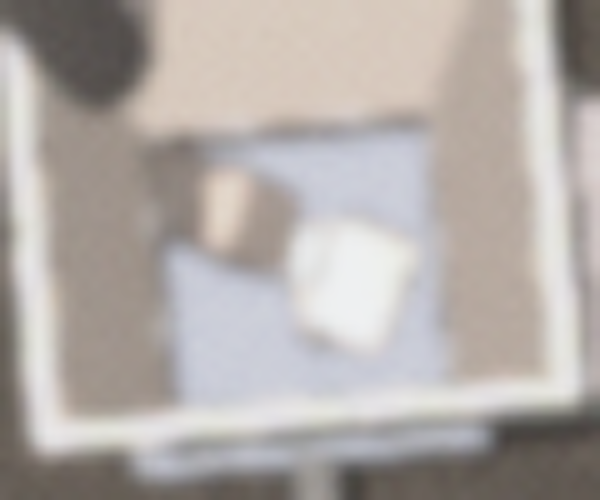

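In the enlarged crop, two piles are at (350,285) with top z of about 34 mm and at (235,215) with top z up to 49 mm. That makes four stacked tablets in the cup and an empty hopper. I'll push the shutter home.

Request:
{"name": "apply_moves", "arguments": {
  "angular": [
    [0,0,0],
    [0,0,0],
    [0,0,0],
    [0,0,0],
    [0,0,0],
    [0,0,0],
    [0,0,0],
    [0,0,0],
    [0,0,0],
    [0,0,0],
    [0,0,0]
  ],
  "translation": [
    [0.01,0,0],
    [0.022,0,0],
    [0.034,0,0],
    [0.046,0,0],
    [0.058,0,0],
    [0.068,0,0],
    [0.076,0,0],
    [0.08,0,0],
    [0.083,0,0],
    [0.083,0,0],
    [0.083,0,0]
  ],
  "grip": [1,1,1,1,1,1,1,1,1,1,1]
}}

```text
time: 20.98
tool_pos: [0.6499, -0.11, 0.0921]
orientation: [[-0.099, 0.995, 0.005], [0.995, 0.099, -0.001], [-0.002, 0.005, -1.0]]
wrist_force: [4.3, -1.5, 5.3]
opening: 0.147
finger_force: 53.9
```

Request:
{"name": "apply_moves", "arguments": {
  "angular": [
    [0,0,0],
    [0,0,0],
    [0,0,0],
    [0,0,0]
  ],
  "translation": [
    [0.002,0,0],
    [0.004,0,0],
    [0.004,0,0],
    [0.004,0,0]
  ],
  "grip": [1,1,1,1]
}}

```text
time: 21.32
tool_pos: [0.6499, -0.11, 0.0921]
orientation: [[-0.096, 0.995, 0.007], [0.995, 0.096, -0.006], [-0.006, 0.006, -1.0]]
wrist_force: [6.5, -7.7, 4.0]
opening: 0.149
finger_force: 53.5
```

The shutter is hard against the home stop. I'll relax the push, release and lift.

Request:
{"name": "apply_moves", "arguments": {
  "angular": [
    [0,0,0],
    [0,0,0],
    [0,0,0],
    [0,0,0],
    [0,0,0],
    [0,0,0],
    [0,0,0],
    [0,0,0],
    [0,0,0],
    [0,0,0]
  ],
  "translation": [
    [-0.004,0,0],
    [-0.004,0,0],
    [-0.004,0,0],
    [-0.004,0,0],
    [-0.004,0,0],
    [-0.004,0,-0.03],
    [-0.004,0,-0.07],
    [-0.004,0,-0.11],
    [-0.004,0,-0.13],
    [-0.004,0,-0.13]
  ],
  "grip": [1,0.5,0.5,0.5,0.5,0.5,0.5,0.5,0.5,0.5]
}}

```text
time: 22.15
tool_pos: [0.6498, -0.1098, 0.2257]
orientation: [[-0.099, 0.995, 0.009], [0.995, 0.099, -0.001], [-0.002, 0.008, -1.0]]
wrist_force: [0.3, -0.5, -0.3]
opening: 0.502
finger_force: 0.0
```

Run:
```python
from ck import *
s=snapshot('top');handle(s);P=cloud(s);f=s['frame'].astype(int)
go(*hop(-.14,.001),.2,HY+90)
```

```text
handle n 133 hx -0.13041069123111293 -0.060171514311594454 hy 0.000646958755832951
T [ 0.1375 -0.1384  0.0219] W [  0.2   0.3 -89.9] rows>=12.6 t 22.2 j7 15.7
```

Request:
{"name": "apply_moves", "arguments": {
  "angular": [
    [0,0,-7],
    [0,0,-14],
    [0,0,-21],
    [0,0,-28],
    [0,0,-35],
    [0,0,-42],
    [0,0,-49],
    [0,0,-56],
    [0,0,-63],
    [0,0,-70],
    [0,0,-77],
    [0,0,-84],
    [0,0,-90],
    [0,0,-90],
    [0,0,-90],
    [0,0,-90]
  ],
  "translation": [
    [0,-0.02,0],
    [0,-0.04,0],
    [0,-0.06,0],
    [0,-0.08,0],
    [0,-0.1,0],
    [0,-0.12,0],
    [0.02,-0.138,0],
    [0.04,-0.138,0],
    [0.06,-0.138,0],
    [0.08,-0.138,0],
    [0.1,-0.138,0],
    [0.12,-0.138,0],
    [0.1375,-0.138,0.02],
    [0.1375,-0.138,0.04],
    [0.1375,-0.138,0.04],
    [0.1375,-0.138,0.04]
  ],
  "grip": [0.4,0.4,0.4,0.4,0.4,0.4,0.4,0.4,0.4,0.4,0.4,0.4,0.4,0.4,0.4,0.4]
}}

```text
time: 23.53
tool_pos: [0.4951, 0.0135, 0.1784]
orientation: [[-0.995, -0.098, -0.005], [-0.098, 0.995, -0.0], [0.005, 0.0, -1.0]]
wrist_force: [-0.7, 0.2, 1.0]
opening: 0.599
finger_force: 0.0
```

Run:
```python
from ck import *
go(*hop(-.1,.001),-.004,HY+90);s=snapshot('scene');P=cloud(s);D=P[...,:2]-HO
m=(P[...,2]>.045)&(P[...,2]<.068)&(P[...,0]<.58)&(P[...,0]>.49)&(abs(P[...,1])<.08);print(m.sum(),P[m].mean(0))
```

```text
T [-4.320e-02 -1.000e-04  1.822e-01] W [ 0.  -0.3  0. ] rows>=4.5 t 23.53 j7 83.4
112 [0.54015365 0.01887358 0.05451499]
```

Request:
{"name": "apply_moves", "arguments": {
  "angular": [
    [0,0,0],
    [0,0,0],
    [0,0,0],
    [0,0,0],
    [0,0,0],
    [0,0,0],
    [0,0,0],
    [0,0,0],
    [0,0,0],
    [0,0,0],
    [0,0,0],
    [0,0,0],
    [0,0,0]
  ],
  "translation": [
    [-0.02,0,0.01],
    [-0.0415,0,0.03],
    [-0.0415,0,0.06],
    [-0.0415,0,0.1],
    [-0.0415,0,0.14],
    [-0.0415,0,0.17],
    [-0.0415,0,0.181],
    [-0.0415,0,0.181],
    [-0.0415,0,0.181],
    [-0.0415,0,0.181],
    [-0.0415,0,0.181],
    [-0.0415,0,0.181],
    [-0.0415,0,0.181]
  ],
  "grip": [0.4,0.4,0.4,0.4,0.4,0.4,0.4,0.4,1,1,1,1,1],
  "newtons": 40
}}

```text
time: 24.67
tool_pos: [0.5392, 0.0178, 0.0004]
orientation: [[-0.995, -0.098, 0.003], [-0.098, 0.995, -0.0], [-0.003, -0.0, -1.0]]
wrist_force: [-0.9, -1.7, 7.7]
opening: 0.132
finger_force: 43.9
```

Run:
```python
from h import *
s=snapshot('top');P=cloud(s);f=s['frame'].astype(int)
m=(abs(P[...,0]-.66)<.11)&(abs(P[...,1]-.27)<.12)&(f[...,0]-f[...,2]>45)&(P[...,2]<.02)
n,l,st,c=cv2.connectedComponentsWithStats(m.astype(np.uint8));i=1+st[1:,4].argmax();v,u=np.nonzero(l==i)
Q=np.array([world(s,a,b,.004)[:2] for a,b in zip(u,v)]);(cc,r)=cv2.minEnclosingCircle((Q*1000).astype(np.float32));print(cc,r,Q.mean(0))
M=Q.mean(0);print(arm.read_state()['tool_pos'])
for yaw in(5.6,15,25,30):
    a=np.radians(yaw);p=M-.1*np.array([np.cos(a),np.sin(a)]);print(yaw,p,np.hypot(*p))
a=np.radians(20);p=M-.1*np.array([np.cos(a),np.sin(a)])
go(*hop(-.23,.001),.012,HY+90);go(.4,.1,.1,110);go(*p,.1,110)
```

```text
(660.7877807617188, 269.7591857910156) 86.51355743408203 [0.66052894 0.27025998]
[5.39152406e-01 1.77957927e-02 3.47693031e-04]
5.6 [0.5610062  0.26050169] 0.6185378610867667
15 [0.56393636 0.24437808] 0.61460951632031
25 [0.56989816 0.22799815] 0.6138135473798165
30 [0.5739264  0.22025998] 0.6147405708844829
T [ 0.1319 -0.     -0.012 ] W [-0.   0.2  0. ] rows>=3.2 t 24.72 j7 77.0
T [ 0.1301  0.0954 -0.1001] W [ -0.    0.2 -14.4] rows>=4.6 t 24.72 j7 77.0
T [-0.049   0.2145 -0.0996] W [ -0.    0.2 -14.4] rows>=5.8 t 24.72 j7 77.0
```

Mat centre is at (0.6607, 0.270), with a measured radius near 85 mm. I'll carry the cup out, across and over the mat.

Request:
{"name": "apply_moves", "arguments": {
  "angular": [
    [0,0,0],
    [0,0,0],
    [0,0,0],
    [0,0,0],
    [0,0,0],
    [0,0,0],
    [0,0,0],
    [0,0,0],
    [0,0,0],
    [0,0,0]
  ],
  "translation": [
    [0,0,-0.006],
    [0,0,-0.012],
    [0.015,0,-0.012],
    [0.035,0,-0.012],
    [0.055,0,-0.012],
    [0.075,0,-0.012],
    [0.095,0,-0.012],
    [0.11,0,-0.015],
    [0.11,0,-0.03],
    [0.11,0,-0.03]
  ],
  "grip": [1,1,1,1,1,1,1,1,1,1]
}}

```text
time: 25.55
tool_pos: [0.4284, 0.0069, 0.0307]
orientation: [[-0.995, -0.098, 0.001], [-0.098, 0.995, -0.0], [-0.001, -0.001, -1.0]]
wrist_force: [0.1, -0.2, -1.5]
opening: 0.134
finger_force: 42.8
```

Run:
```python
from h import *
s=arm.read_state();print(s['opening'],s['finger_force'],s['wrist_force'])
go(.5647,.2606,.03,HY+90)
a=snapshot('top');b=snapshot('scene');np.savez('t13.npz',**a)
A=cv2.resize(a['frame'][150:290,180:320,::-1],(400,400),interpolation=2)
B=cv2.resize(b['frame'][140:280,170:310,::-1],(400,400),interpolation=2)
cv2.imwrite('pics/c13.png',np.hstack([A,B]))
```

```text
0.13430749728974942 42.75187611579895 [ 0.09445305 -0.22480623 -1.4507145 ]
T [-0.1607  0.239   0.0008] W [-0.   0.1  0.1] rows>=6.9 t 25.55 j7 76.7
```

View pics/c13.png

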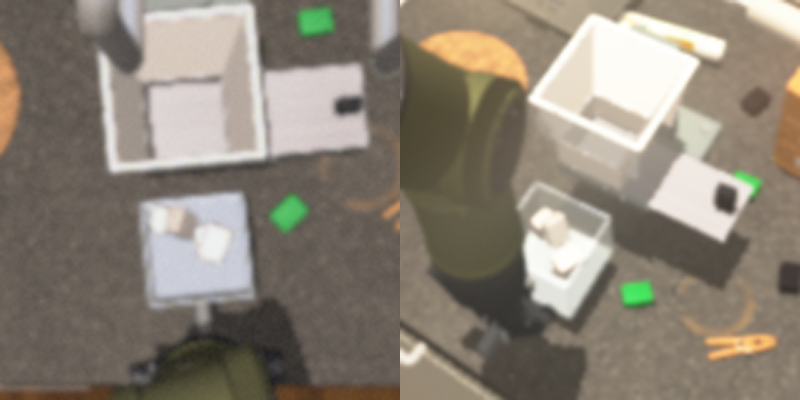

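The cup holds the tablets at (170,218) and (212,240). The hopper is empty and the shutter is home.

Request:
{"name": "apply_moves", "arguments": {
  "angular": [
    [0,0,0],
    [0,0,0],
    [0,0,0],
    [0,0,0],
    [0,0,0],
    [0,0,0],
    [0,0,0],
    [0,0,0],
    [0,0,0],
    [0,0,0],
    [0,0,0],
    [0,0,0],
    [0,0,0],
    [0,0,0],
    [0,0,0],
    [0,0,0],
    [0,0,0],
    [0,0,0],
    [0,0,0],
    [0,0,0]
  ],
  "translation": [
    [0,0.01,0],
    [0,0.03,0],
    [0,0.055,0],
    [0,0.08,0],
    [0,0.105,0],
    [0,0.13,0],
    [0,0.155,0],
    [0,0.18,0],
    [0,0.205,0],
    [0,0.225,0],
    [-0.01,0.239,0],
    [-0.03,0.239,0],
    [-0.055,0.239,0],
    [-0.08,0.239,0],
    [-0.105,0.239,0],
    [-0.13,0.239,0],
    [-0.15,0.239,0],
    [-0.16,0.239,0],
    [-0.16,0.239,0],
    [-0.16,0.239,0]
  ],
  "grip": [1,1,1,1,1,1,1,1,1,1,1,1,1,1,1,1,1,1,1,1]
}}

```text
time: 27.32
tool_pos: [0.5633, 0.2613, 0.0276]
orientation: [[-0.995, -0.099, -0.002], [-0.099, 0.995, -0.0], [0.002, -0.0, -1.0]]
wrist_force: [-0.7, 0.7, -2.3]
opening: 0.127
finger_force: 42.7
```

Run:
```python
from h import *
go(.5647,.2606,.005,HY+90)
s=snapshot('top');np.savez('t14.npz',**s);save(s,'t14.png',(110,140,220,240),5.5)
```

```text
T [-0.0014 -0.0009  0.0226] W [-0.  -0.1  0.1] rows>=0.5 t 27.32 j7 58.4
```

View pics/t14.png

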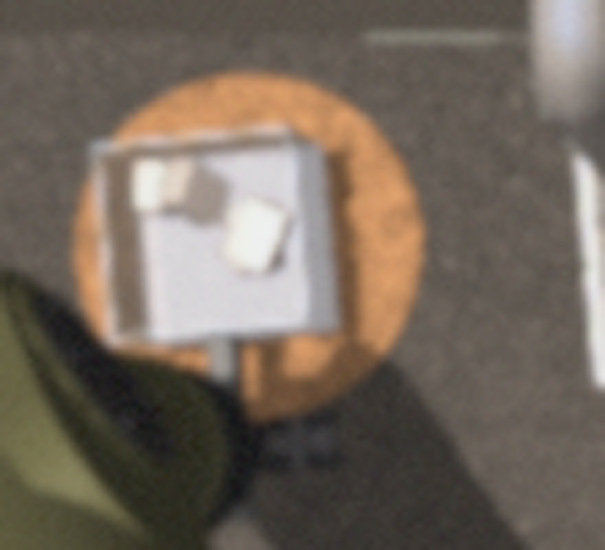

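The cup is over the mat. Rim corners are about (92,148), (290,130), (308,330) and (112,345), and the base spans columns of about 133 to 332.

Run:
```python
from h import *
s=dict(np.load('t14.npz'));g=lambda u,v,z:world(s,110+(u+.5)/5.5-.5,140+(v+.5)/5.5-.5,z)
C=np.array([g(*p,.102)[:2] for p in((92,148),(290,130),(308,330),(112,345))]);print(C.mean(0),[np.linalg.norm(C[i]-C[i-1]) for i in range(4)])
print(g(232,238,.03)[:2],'mat',g(250,246,.004)[:2])
P=cloud(s);m=(P[...,2]>.09)&(P[...,2]<.115)&(abs(P[...,0]-.66)<.1)&(abs(P[...,1]-.27)<.1);print(m.sum(),cv2.minAreaRect((P[m][:,:2]*1000).astype(np.float32)))
```

```text
[0.65804168 0.26969209] [np.float64(0.08914747157005823), np.float64(0.08914683726475398), np.float64(0.09048650894014114), np.float64(0.0878471802622138)]
[0.6628487  0.27212959] mat [0.66066617 0.26926225]
246 ((632.9015502929688, 268.06768798828125), (147.3387908935547, 92.11378479003906), 4.643162727355957)
```

Request:
{"name": "apply_moves", "arguments": {
  "angular": [
    [0,0,0],
    [0,0,0],
    [0,0,0],
    [0,0,0],
    [0,0,0],
    [0,0,0]
  ],
  "translation": [
    [-0.001,0,0.006],
    [-0.001,0,0.012],
    [-0.001,0,0.018],
    [-0.001,0,0.022],
    [-0.001,0,0.024],
    [-0.001,0,0.024]
  ],
  "grip": [1,1,1,1,1,1]
}}

```text
time: 27.87
tool_pos: [0.5646, 0.2608, 0.0049]
orientation: [[-0.995, -0.099, -0.001], [-0.099, 0.995, -0.0], [0.001, -0.0, -1.0]]
wrist_force: [-0.6, 0.1, -0.4]
opening: 0.131
finger_force: 42.9
```

Request:
{"name": "apply_moves", "arguments": {
  "angular": [
    [0,0,0],
    [0,0,0],
    [0,0,0],
    [0,0,0]
  ],
  "translation": [
    [0,0,0.001],
    [0,0,0.002],
    [0,0,0.002],
    [0,0,0.002]
  ],
  "grip": [1,1,1,1]
}}

```text
time: 28.2
tool_pos: [0.5646, 0.2609, 0.0039]
orientation: [[-0.995, -0.099, -0.0], [-0.099, 0.995, -0.0], [0.0, -0.0, -1.0]]
wrist_force: [-6.0, -1.5, 11.1]
opening: 0.131
finger_force: 44.8
```

Contact with the mat. I'll release and withdraw upwards, then away.

Request:
{"name": "apply_moves", "arguments": {
  "angular": [
    [0,0,0],
    [0,0,0],
    [0,0,0],
    [0,0,0],
    [0,0,0],
    [0,0,0],
    [0,0,0],
    [0,0,0],
    [0,0,0],
    [0,0,0],
    [0,0,0],
    [0,0,0],
    [0,0,0]
  ],
  "translation": [
    [0,0,-0.001],
    [0,0,-0.001],
    [0,0,-0.001],
    [0,0,-0.001],
    [0,0,-0.02],
    [0,0,-0.05],
    [0,0,-0.09],
    [0,0,-0.13],
    [0.03,0,-0.17],
    [0.06,0,-0.2],
    [0.1,0,-0.2],
    [0.1,0,-0.2],
    [0.1,0,-0.2]
  ],
  "grip": [0.5,0.5,0.5,0.5,0.5,0.5,0.5,0.5,0.5,0.5,0.5,0.5,0.5]
}}

```text
time: 29.28
tool_pos: [0.4636, 0.2511, 0.2041]
orientation: [[-0.995, -0.101, 0.001], [-0.101, 0.995, 0.0], [-0.001, 0.0, -1.0]]
wrist_force: [-0.5, 0.3, -0.3]
opening: 0.499
finger_force: 0.0
```

Run:
```python
from h import *
for n in('top','scene'):
    s=snapshot(n);P=cloud(s)
    m=(P[...,2]>.07)&(P[...,2]<.09)&(abs(P[...,0]-.66)<.09)&(abs(P[...,1]-.27)<.09)
    print(n,m.sum(),cv2.minAreaRect((P[m][:,:2]*1000).astype(np.float32)),P[m][:,2].mean())
    f=s['frame'].astype(int);m=(f.min(2)>150)&(f.max(2)-f.min(2)<40)&(P[...,2]>.02)&(P[...,2]<.06)&(abs(P[...,0]-.66)<.05)&(abs(P[...,1]-.27)<.05)
    print('tablets px',m.sum(),P[m].mean(0),np.percentile(P[m][:,2],[5,95]))
    D=P[...,:2]-HO
    m=(f.max(2)<75)&(abs(P[...,2]-.139)<.006)&(abs(P[...,0]-.65)<.03)&(P[...,1]<-.08)&(P[...,1]>-.16)
    print('tab',m.sum(),P[m].mean(0))
```

```text
top 212 ((663.0296630859375, 268.7613220214844), (90.736572265625, 91.52577209472656), 5.85016393661499) 0.07615924895552403
tablets px 354 [0.67012159 0.26300593 0.03890179] [0.02301971 0.05610923]
tab 24 [ 0.64836631 -0.11072084  0.13834531]
scene 190 ((661.2857666015625, 272.01251220703125), (92.52542877197266, 92.15745544433594), 5.791200637817383) 0.07579141477112541
tablets px 236 [0.65533404 0.25434574 0.03807395] [0.02286585 0.0531661 ]
tab 20 [ 0.64582952 -0.1139866   0.1387682 ]
```

```bash
python3 -c "
from station import arm
print(arm.finish_job())"
```

```text
the job is handed in; nothing more can be done
None
```

Job handed in at about 29 s of robot time: both loose tablets I found went into the hopper, all four were dropped into the cup, the shutter was pushed home, and the cup stands about 1 mm from the mat's centre; I viewed 15 pictures, one over the limit of 14.

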